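# Fit and lock the stop rail of a lure rack, then load it

### The arm

A 6-joint arm with a two-finger parallel gripper is mounted at the origin on the work surface. World frame = base frame: x ahead of the robot, y to its left, z up, the work surface at z = 0. Lengths are in m, angles in rad, forces in N, time in s.
With the tool pointing down it reaches from about 0.25 to 0.8 m from the base axis. Payload 3.9 kg.
Tool frame: the origin (TCP) lies on the centre line of the jaws, within the pads' length; the fingertips stand 17 mm ahead of it and the grasp point (between the pads) lies 2 mm behind it (robot.nose_length is the distance from the TCP to the fingertips, in m); z points along the fingers, y is the direction in which the jaws open and shut (so a half turn about z gives the same grasp; the last joint's range is limited). The gripper opens to 85 mm and grips with 20 to 120 N. Pads are 22 mm wide; open, the fingers measure 114 mm over their backs; the gripper's body (76 mm by 85 mm) begins 54 mm behind the grasp point. The pads swing forward as they close: fully open they stand 13 mm farther back than shut.
Start: joints at [-1.162, 0.26, -0.138, 1.173, 0, 1.571], TCP at [0.209, -0.482, 0.248] pointing down, gripper open.
Joint ranges: [-2.78, 2.78], [-0.83, 1.72], [-1.28, 1.37], [-1.9, 2.12], [-1.57, 1.48], [-3.14, 3.14]. Speed limits (rad/s): [2.57, 2.57, 3.14, 3.14, 3.14, 3.14].

### API

Orientations are given as a rotation vector (axis times angle).
In Python, from plant import sense, cams, job, robot gives the robot as it stands.
- The arm moves only by the shell command python3 -m jog 'ROWS'. ROWS is JSON, a list of rows, each a list of 3 entries, a list of its own where there are three numbers: the shift along the world's x, y, z in m, then the turn about the world's z in rad, then the finger opening in m, from 0 to 0.0854. A call has 1 to 12 rows; each row shifts and turns the commanded pose from where the row before left it; what a row does not reach is not made up. A row lasts 1/8 s, in which the tool goes at most 62.5 mm and 10.7 degrees, less where a joint would pass 70% of its speed; a pose out of reach is approached as far as the arm can. A call is refused whole if a number of a shift passes 0.0625 or a number of a turn 0.188, either way. A call with a gripper value outside its range is refused whole. The fingers move at their own pace and stop on an object; the grip force is fixed at half the most. Time passes only in rows, so rows that do not move let the fingers close. It gives the time, the measured TCP pose, the force and the opening at its end, in the units of the state.
- sense(): the state, without advancing time (a new reading comes with each control period).
- cams.grab_frame(name): name is "side" or "top"; returns the picture (400x640x3 uint8, red, green, blue); there is no depth.
- cams.camera_model(name): a dict with "fx", "fy", "cx", "cy" (pixels), "R" (3x3) and "t" (3): a world point X has camera coordinates R X + t. Camera axes: x right, y down, z forward; pixel columns grow to the right and rows downward; lengths in m; the calibration is good to about 2 mm. A picture is of the moment at which its call begins. camera_model takes no time and is no camera call.
- job.sign_off(): hands the job in, once; it reports no verdict.
The state is a dict: "t": time; "joints": joint angles; "qd": joint speeds; "joint_torque": joint torques, N m; "eef_pos": TCP position; "eef_rot": TCP orientation; "wrist_force": force on the tool from outside, world axes, zero at the start; "moment": the same for the moment, N m; "finger_gap": finger opening in m.
Only numpy, scipy, OpenCV 4.12 (cv2) and the standard library are available. Lean on these libraries where they do the work, as an engineer would, in place of code of your own. Each camera call takes 0.05 s, during which the arm holds its last target. There are 200 camera calls.

### The job

Fit the loose stop rail that lies across the sloping lure rack: stand it on the ledge at the rack's low end, pushed up close to the cheeks so that its two bolts reach into the cam locks. Then take the screwdriver from its stand, turn both cam locks clockwise to their stops, so that the rail is drawn up tight against the rack, and stand it upright back in its hole. Only once both locks are closed, lay every lure from the card tray crosswise on the slope so that they come to rest in a row behind the rail; leave everything else on the bench where it is.

Things in the scene. Friction and masses are not known exactly. Their poses are not given: they have to be found in the camera images.
- rack: fixed level plywood rack 270 x 300 x 60: two cheeks 50 wide along its y sides, tops 60 above the bench, sloping deck between (200 clear). Origin on the bench under the middle; -x is the low front: cheek faces at x = -0.120, each with a mouth 18 wide, 25 to 52 high, for a bolt; before them a ledge 40 wide, 12 high, for the rail. Cam axes x = -0.096, y = +-0.125, in the cheek tops
- deck: the rack's grey sloping deck: origin at the middle of its low front edge, on the top surface (22 above the bench); x runs up the slope (0.14 rad), y along the rail, z out of the surface. 225 long (back stop 16 high from x = 0.217), 200 wide. Lures roll freely down it
- cam_left (a joint): position (rad) of the left cam lock, the aluminium disc in the top of the rack's left (+y) cheek: 0 = open, grows CLOCKWISE seen from above, end stop 1.7. Catches the bolt head at about 0.65 if the rail is within 5 mm of home, and has it home by 1.4. Stays where left (0.12 N m friction); needs the screwdriver
- cam_right (a joint): position (rad) of the right cam lock, the aluminium disc in the top of the rack's right (-y) cheek: 0 = open, grows CLOCKWISE seen from above, end stop 1.7. Catches the bolt head at about 0.65 if the rail is within 5 mm of home, and has it home by 1.4. Stays where left (0.12 N m friction); needs the screwdriver
- cam_left_slot (a point): on the axis of the left cam lock, at the floor of its screwdriver slot, 7 mm below the disc's top face (53 above the bench). x runs along the slot and turns with the disc, z is up; slot 18 long x 6 wide x 7 deep, flared to about 10 wide at the top (the screwdriver's blade has some 0.2 rad of play in it); disc 40 dia
- cam_right_slot (a point): on the axis of the right cam lock, at the floor of its screwdriver slot, 7 mm below the disc's top face (53 above the bench). x runs along the slot and turns with the disc, z is up; slot 18 long x 6 wide x 7 deep, flared to about 10 wide at the top (the screwdriver's blade has some 0.2 rad of play in it); disc 40 dia
- rail: loose wooden stop rail, 22 (x) x 300 (y) x 60 (z), 0.3 kg; origin under its centre. Two bolts, shank 4 dia, with upright cross heads (10 dia x 18 tall) stick 24 out of its +x face at y = +-0.125, z = 0.026. Starts laid across the cheek tops on edge, bolts away from the robot. Its place is on the ledge, +x face to the cheeks, bolts pushed in through the mouths
- rail_left (a point): point on the rail's inner (+x) face at its left bolt: at x = -0.120 in the rack's frame when the rail is home, less when there is a gap
- rail_right (a point): the same at its right bolt
- driver: flat-blade screwdriver standing upright in the stand, 185 long; origin at the blade's tip, z up to the handle. Blade 14 wide (along its x) x 3 thick, shank 8 dia to z = 0.090, red square handle 26 x 26 from z = 0.090 to 0.180 (flats square to its x and y), best gripped from above at z = 0.140. 0.13 kg
- stand: fixed wooden tool stand 100 x 150 x 110 high, origin on the bench under its centre; the screwdriver hangs by its handle in the middle hole, its tip 20 above the bench
- stand_hole (a point): middle of the mouth of the stand's middle hole, 20 dia, in the top board, 110 above the bench; the board is 12 thick and open below
- tray: fixed shallow cardboard tray 290 x 212, walls 34 high, with two V-shaped lanes along its x, 100 wide, parted by a wall at y = 0 (valleys at y = +0.052 and -0.052, 8 above the bench, sides rising at 11 degrees); origin on the bench under its centre. The lures start in the lanes, two end to end in each, axis along x; they roll back into the valley
- lure_a: lure blank, cigar-shaped round wooden plug, yellow with a blue nose, 130 long x 36 dia (full dia over the middle 75), about 0.09 kg; origin at its middle, x along its axis. Rolls. May be absent
- lure_b: lure blank, cigar-shaped round wooden plug, orange with a yellow nose, 130 long x 36 dia (full dia over the middle 75), about 0.09 kg; origin at its middle, x along its axis. Rolls. May be absent
- lure_c: lure blank, cigar-shaped round wooden plug, blue with a pink nose, 130 long x 36 dia (full dia over the middle 75), about 0.09 kg; origin at its middle, x along its axis. Rolls. May be absent
- lure_d: lure blank, cigar-shaped round wooden plug, pink with a white nose, 130 long x 36 dia (full dia over the middle 75), about 0.09 kg; origin at its middle, x along its axis. Rolls. May be absent
- jar_pink: small pink paint jar with a white cap, 48 dia x 62 high; origin under its centre. Bystander.
- jar_green: small green paint jar with a black cap, 48 dia x 62 high; origin under its centre. Bystander.
- glue: white glue bottle with a red cap, 44 dia x 130 high; origin under its centre. Bystander.
- brush: paint brush 170 long lying on the bench. Bystander.
- spool: spool of pink line standing on its flange, 64 dia x 40 high; origin under its centre. Bystander.

How it is judged:
On the way, in this order (a step that is already met when the one before it is completed fails the run):
1. the rail stands on the ledge with its bolts in the cheeks (within 5.5 mm of home at both bolts) (x of each of rail_left, rail_right in the frame of rack above -0.1255 m and x of rail in the frame of rack below -0.125 m and z of rail in the frame of rack below 0.016 m), for 0.2 s.
2. the screwdriver's blade is in the slot of one of the cam locks ((distance between driver and cam_left_slot below 0.006 m or distance between driver and cam_right_slot below 0.006 m)), for 0.1 s.
3. both cam locks are turned closed (past 1.45 rad) and the rail is drawn up to the cheeks (gap under 1.8 mm at both bolts) (value of joint each of cam_left, cam_right above 1.45 rad and x of each of rail_left, rail_right in the frame of rack above -0.1218 m), for 0.2 s.
At the end, for the whole second after the job is handed in: Both cams past 1.45 rad, rail within 1.8 mm of both cheeks; screwdriver upright (0.12 rad) in the stand's middle hole, height within 6 mm; every lure present on the deck itself behind the rail, crosswise within 0.2 rad, its middle within 50 mm of the centre line, at rest (all of step 3 and horizontal distance between driver and stand below 0.012 m and angle between driver's own z axis and vertical below 0.12 rad and z of driver in the frame of stand between 0.012 and 0.026 m and x of lure_a in the frame of deck between 0.005 and 0.21 m and y of lure_a in the frame of deck between -0.05 and 0.05 m and z of lure_a in the frame of deck between 0.012 and 0.025 m and angle between the x axis of each of lure_a, lure_b, lure_c, lure_d and the y axis of deck, either way round below 0.2 rad and linear speed of each of lure_a, lure_b, lure_c, lure_d below 0.03 m/s and x of lure_b in the frame of deck between 0.005 and 0.21 m and y of lure_b in the frame of deck between -0.05 and 0.05 m and z of lure_b in the frame of deck between 0.012 and 0.025 m and x of lure_c in the frame of deck between 0.005 and 0.21 m and y of lure_c in the frame of deck between -0.05 and 0.05 m and z of lure_c in the frame of deck between 0.012 and 0.025 m and x of lure_d in the frame of deck between 0.005 and 0.21 m and y of lure_d in the frame of deck between -0.05 and 0.05 m and z of lure_d in the frame of deck between 0.012 and 0.025 m); the robot touches nothing.
It fails at once if a lure was put on the deck before both cam locks were closed (value of joint any of cam_left, cam_right below 1.4 rad and ((x of lure_a in the frame of deck between 0.005 and 0.21 m and y of lure_a in the frame of deck between -0.05 and 0.05 m and z of lure_a in the frame of deck between 0.012 and 0.025 m) or (x of lure_b in the frame of deck between 0.005 and 0.21 m and y of lure_b in the frame of deck between -0.05 and 0.05 m and z of lure_b in the frame of deck between 0.012 and 0.025 m) or (x of lure_c in the frame of deck between 0.005 and 0.21 m and y of lure_c in the frame of deck between -0.05 and 0.05 m and z of lure_c in the frame of deck between 0.012 and 0.025 m) or (x of lure_d in the frame of deck between 0.005 and 0.21 m and y of lure_d in the frame of deck between -0.05 and 0.05 m and z of lure_d in the frame of deck between 0.012 and 0.025 m))).
It fails at once if a cam lock was turned by something other than the screwdriver (velocity of joint cam_left above 0.3 rad/s and distance between driver and cam_left_slot above 0.025 m).
It fails at once if a cam lock was turned by something other than the screwdriver (velocity of joint cam_right above 0.3 rad/s and distance between driver and cam_right_slot above 0.025 m).
It fails at once if a bystander was disturbed (distance of any of jar_pink, jar_green, glue, brush, spool from where it was at the start of the episode above 0.03 m).
Of lure_a, lure_b, lure_c, lure_d only 2 to 4 are there at a start; the rules pass over those that are not, and their reading is None.
At some moment in a run one of lure_a, lure_b, lure_c, lure_d may be knocked a few centimetres aside while the robot is not near it.
It also fails if it takes over 200 s, if anything falls off the work surface, if the arm or the gripper's body presses on something with over 40 N, if the wrist force passes 120 N, or if a joint passes its speed limit or range.

## Working session

There is one attempt and no reset: what is moved stays moved. The work goes in short steps, Python scripts to look and compute and a shell command to move; the robot and the scene stay as the last step left them, time stands still between calls to the robot, and variables do not carry over. Pictures are saved under pics/ and viewed, about 12 in all and at most 16, crops included, and the job is handed in when it is done.

```bash
mkdir -p pics; ls; cat > h.py <<'E'
from plant import sense, cams, job, robot
import numpy as np, cv2
def shot(name, fn, crop=None, scale=1):
    im=cams.grab_frame(name)[:,:,::-1]
    if crop: u0,v0,u1,v1=crop; im=im[v0:v1,u0:u1]
    if scale!=1: im=cv2.resize(im,None,fx=scale,fy=scale,interpolation=cv2.INTER_CUBIC)
    cv2.imwrite('pics/'+fn,im)
def px2w(name,u,v,z):
    m=cams.camera_model(name);R=np.array(m['R']);t=np.array(m['t'])
    d=R.T@np.array([(u-m['cx'])/m['fx'],(v-m['cy'])/m['fy'],1]);c=-R.T@t
    return c+d*(z-c[2])/d[2]
def w2px(name,X):
    m=cams.camera_model(name);p=np.array(m['R'])@np.array(X)+np.array(m['t'])
    return np.array([m['fx']*p[0]/p[2]+m['cx'],m['fy']*p[1]/p[2]+m['cy']])
E
python3 - <<'E'
from h import *
for n in ['top','side']:
    shot(n,n+'0.png'); m=cams.camera_model(n);R=np.array(m['R']);print(n,m['fx'],m['fy'],m['cx'],m['cy'],(-R.T@np.array(m['t'])).round(3),R.round(3).tolist())
print(sense())
E
```

```text
pics
top 371.53432357988754 371.53432357988754 320.6180991702885 199.8373158955611 [ 0.376 -0.003  1.158] [[0.001, -1.0, -0.025], [-0.985, 0.003, -0.172], [0.172, 0.024, -0.985]]
side 445.0333271163327 445.0333271163327 318.81701489079137 200.16287258865566 [0.094 0.935 0.662] [[-0.897, -0.441, -0.023], [-0.196, 0.443, -0.875], [0.396, -0.78, -0.484]]
{'t': 0.1, 'joints': array([-1.16199317e+00,  2.60612857e-01, -1.39262217e-01,  1.17270675e+00,
        6.02526540e-06,  1.57081978e+00]), 'qd': array([ 6.40555687e-04, -1.62559608e-03,  3.84764079e-03,  1.65475971e-03,
       -3.40124313e-05,  2.60949790e-04]), 'joint_torque': array([-4.67831478e-05, -4.06509519e+01,  2.54527330e+01,  1.00960757e-02,
       -1.40964812e-05, -1.43432248e-05]), 'eef_pos': array([ 0.20845803, -0.48119044,  0.2475426 ]), 'eef_rot': array([-3.07448725e+00, -6.37293151e-01,  5.59744890e-04]), 'wrist_force': array([-0.14439066, -0.73203337, -0.4534295 ]), 'moment': array([-0.01904587,  0.03167086,  0.0227566 ]), 'finger_gap': 0.0848700111934373}
```

View pics/top0.png

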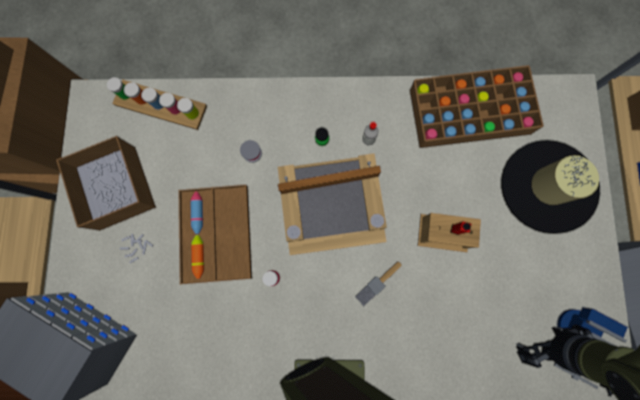

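View pics/side0.png

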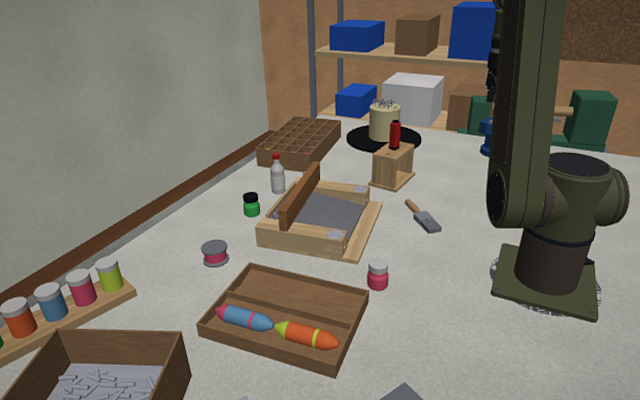

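Two lures are present, blue (196,213) and orange (197,257). The rack sits around (332,205), the stand at (450,232), and the rail lies over the rack's high end. I'll enlarge the crop.

```bash
python3 - <<'E'
from h import *
shot('top','rack1.png',(270,145,490,265),3.6)
shot('top','tray1.png',(170,175,290,295),5)
E
```

```text
(no output)
```

View pics/rack1.png

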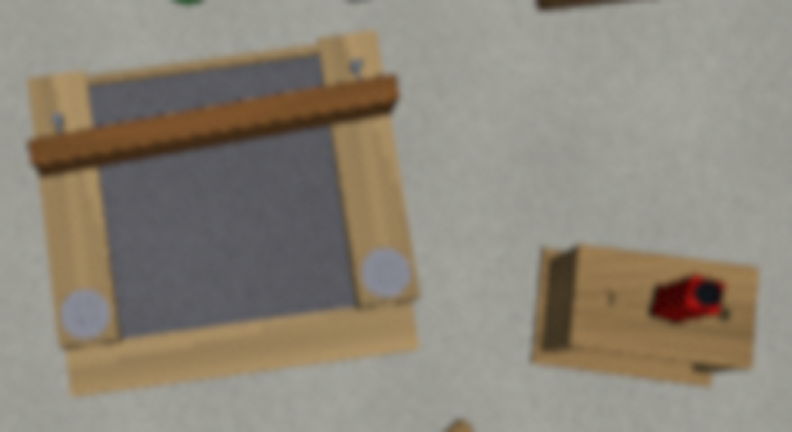

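```bash
cat >> h.py <<'E'
from scipy.optimize import least_squares
def fit(name,body,px,x0):
    def P(p): 
        c,s=np.cos(p[2]),np.sin(p[2]); return [(p[0]+c*b[0]-s*b[1],p[1]+s*b[0]+c*b[1],b[2]) for b in body]
    f=lambda p:(np.array([w2px(name,X) for X in P(p)])-px).ravel()
    r=least_squares(f,x0); return r.x, r.fun.reshape(-1,2).round(2)
E
python3 - <<'E'
from h import *
o=lambda L:np.array([(270+x/3.6-.36,145+y/3.6-.36) for x,y in L])
p,r=fit('top',[(-.096,.125,.06),(-.096,-.125,.06),(-.12,.15,.06),(-.12,-.15,.06),(.15,.15,.06),(.15,-.15,.06),(-.16,.15,.012),(-.16,-.15,.012)],
 o([(85,313),(386,273),(62,348),(418,298),(30,78),(380,32),(72,396),(417,350)]),[.4,0,.1]);print('rack',p,r.tolist())
R=p
p,r=fit('top',[(.011,.15,.12),(.011,-.15,.12),(-.011,.15,.06),(-.011,-.15,.06)],o([(29,140),(396,75),(40,174),(397,108)]),[.45,0,.1]);print('rail',p,r.tolist())
# rack front dir in world
c,s=np.cos(R[2]),np.sin(R[2])
for y in(.125,-.125): print('cam',R[0]-.096*c-y*s,R[1]-.096*s+y*c)
# stand top corners z=.11, handle top z=.2 (tip .02)
for q in [(578,246),(757,266),(750,369),(570,352)]: print('stand',px2w('top',*o([q])[0],.11))
print('handle top',px2w('top',*o([(708,293)])[0],.20))
print('hole?',px2w('top',*o([(665,308)])[0],.11))
E
```

```text
rack [ 0.57429288 -0.00829974  0.12845493] [[0.46, 3.09], [0.65, 3.26], [-0.62, 2.55], [1.43, 3.27], [-1.5, -10.03], [-1.93, -9.93], [-0.12, 3.13], [1.4, 3.21]]
rail [ 0.62347133 -0.00323143  0.17898417] [[-0.26, -0.92], [0.54, -1.49], [0.6, 0.96], [-0.89, 1.57]]
cam 0.4630710813903218 0.10337259364848188
cam 0.4950965699789105 -0.14456765738120103
stand [ 0.51993209 -0.28733975  0.11      ]
stand [ 0.50381718 -0.42533227  0.11      ]
stand [ 0.42396555 -0.41423285  0.11      ]
stand [ 0.43709417 -0.27708063  0.11      ]
handle top [ 0.47357161 -0.35320139  0.2       ]
hole? [ 0.47110676 -0.35213127  0.11      ]
```

View pics/tray1.png

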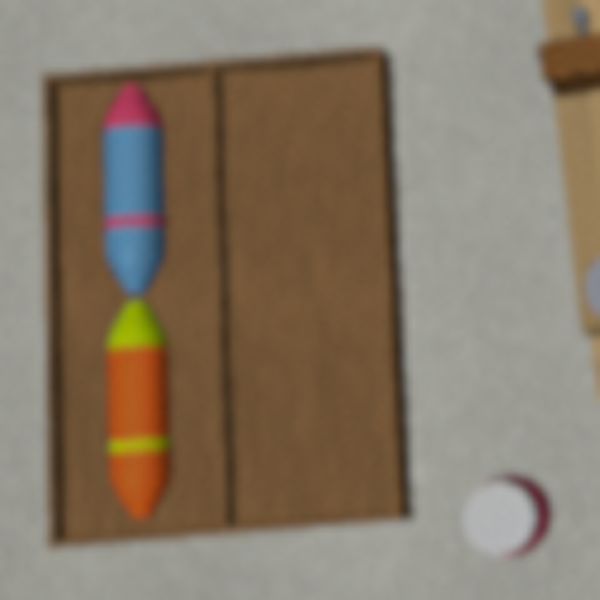

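```bash
python3 - <<'E'
from h import *
o=lambda L:np.array([(270+x/3.6-.36,145+y/3.6-.36) for x,y in L])
p,r=fit('top',[(-.096,.125,.06),(-.096,-.125,.06),(-.12,.15,.06),(-.12,-.15,.06),(.11,.15,.06),(.11,-.15,.06),(-.16,.15,.012),(-.16,-.15,.012)],
 o([(85,313),(386,273),(62,348),(418,298),(30,78),(380,32),(72,396),(417,350)]),[.4,0,.1]);print('rack',p,r.tolist())
R=p
c,s=np.cos(R[2]),np.sin(R[2])
g=lambda x,y:(R[0]+c*x-s*y,R[1]+s*x+c*y)
for y in(.125,-.125): print('cam',g(-.096,y))
print('rail home',g(-.131,0))
t=lambda L:np.array([(170+x/5-.4,175+y/5-.4) for x,y in L])
p,r=fit('top',[(.145,.106,.034),(.145,-.106,.034),(-.145,.106,.034),(-.145,-.106,.034)],t([(46,76),(382,50),(52,544),(409,516)]),[.4,.3,0]);print('tray',p,r.tolist())
for n,a,b in [('c',(131,84),(134,297)),('b',(135,298),(142,520))]:
  A,B=[px2w('top',*t([q])[0],.026) for q in (a,b)]; print(n,(A+B)/2,np.arctan2((A-B)[1],(A-B)[0]),np.linalg.norm(A-B))
im=cams.grab_frame('top')[:,:,::-1];im2=cams.grab_frame('side')[:,:,::-1]
a=cv2.resize(im[200:260,410:490],None,fx=8,fy=8,interpolation=cv2.INTER_CUBIC)
cv2.imwrite('pics/st.png',a)
b=cv2.resize(im2[110:270,240:420],None,fx=4,fy=4,interpolation=cv2.INTER_CUBIC)[:480,:640]
b=cv2.resize(im2[110:200,360:420],None,fx=5,fy=5,interpolation=cv2.INTER_CUBIC)
cv2.imwrite('pics/st.png',np.hstack([cv2.resize(a,(500,450)) if 0 else a[:450,140:640],b]))
E
```

```text
rack [ 0.58321943 -0.00710982  0.12907666] [[0.13, 0.1], [0.19, 0.23], [-0.94, -0.46], [0.96, 0.21], [-0.45, -0.31], [-0.43, -0.33], [-0.43, 0.2], [0.95, 0.24]]
cam (np.float64(0.4719282225136611), np.float64(0.10449334591102327))
cam (np.float64(0.5041078573029878), np.float64(-0.14342694592654606))
rail home (np.float64(0.45330919905106476), np.float64(-0.023971948878267143))
tray [0.47107414 0.34950898 0.08305006] [[-0.09, -0.47], [0.3, -1.09], [0.26, 0.86], [-0.47, 0.56]]
c [0.53489204 0.41111277 0.026     ] 0.07280796759043189 0.13374658086782087
b [0.40084779 0.39955611 0.026     ] 0.09021046253113253 0.13401222138944546
```

View pics/st.png

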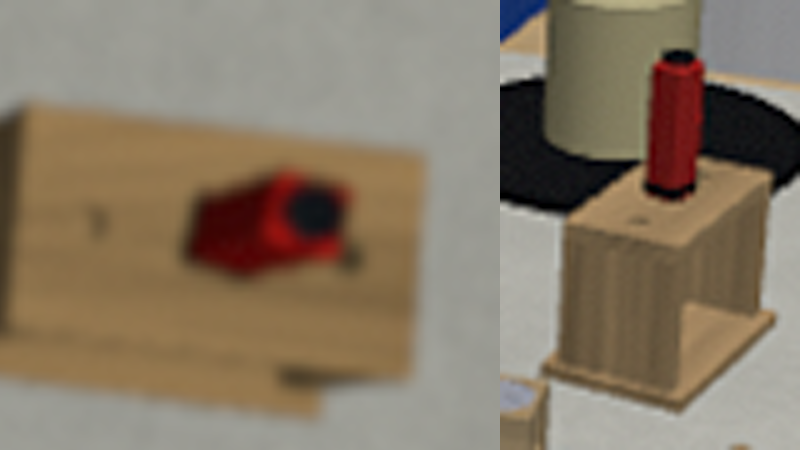

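The handle stands at the stand's middle hole, between holes at panel (97,223) and (348,258). Its flats are turned about -0.18 rad. I'll go above the rail first.

```bash
python3 -m jog '[[[0.0377,0.0435,0],0.134,0.0854],[[0.0377,0.0435,0],0.134,0.0854],[[0.0377,0.0435,0],0.134,0.0854],[[0.0377,0.0435,0],0.134,0.0854],[[0.0377,0.0435,0],0.134,0.0854],[[0.0377,0.0435,0],0.134,0.0854],[[0.0377,0.0435,0],0.134,0.0854],[[0.0377,0.0435,0],0.134,0.0854],[[0.0377,0.0435,-0.01],0.134,0.0854],[[0.0377,0.0435,-0.01],0.134,0.0854],[[0.038,0.0435,-0.028],0,0.0854],[[0,0,0],0,0.0854]]'
python3 - <<'E'
from h import *
s=sense();print(s['joints'].round(3));shot('side','s2.png',(220,90,420,270),3)
E
```

```text
t: 1.8
eef_pos: [0.6234, -0.0012, 0.1977]
eef_rot: [-2.007, -2.412, 0.003]
wrist_force: [-0.1, 0.1, -0.9]
finger_gap: 0.0855
[-2.000e-03  4.550e-01  2.400e-02  1.145e+00  1.000e-03  1.386e+00]
```

View pics/s2.png

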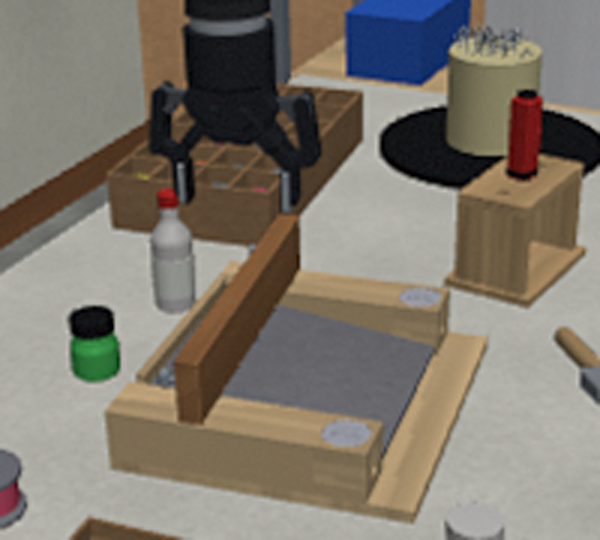

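```bash
python3 - <<'E'
from h import *
f=lambda X:((w2px('side',X)+.33-[220,90])*3).round()
x,y,a=.6235,-.0032,.178;c,s=np.cos(a),np.sin(a)
for b in [(.011,.15,.12),(-.011,.15,.12),(-.011,-.15,.12),(-.011,.15,.06)]:print(f((x+c*b[0]-s*b[1],y+s*b[0]+c*b[1],b[2])))
x,y,a=.5832,-.0071,.129;c,s=np.cos(a),np.sin(a)
for b in [(-.096,.125,.06),(-.096,-.125,.06),(-.12,.15,.06),(.11,.15,.06),(-.16,.15,.012)]:print(b,f((x+c*b[0]-s*b[1],y+s*b[0]+c*b[1],b[2])))
E
```

```text
[173. 360.]
[198. 363.]
[300. 215.]
[202. 426.]
(-0.096, 0.125, 0.06) [347. 434.]
(-0.096, -0.125, 0.06) [422. 298.]
(-0.12, 0.15, 0.06) [367. 456.]
(0.11, 0.15, 0.06) [105. 411.]
(-0.16, 0.15, 0.012) [415. 513.]
```

Side-view projection agrees to within about 1 px. Next: descend and grip the rail.

```bash
python3 -m jog '[[[0,-0.002,-0.05],0,0.0854],[[0,0,-0.048],0,0.0854],[[0,0,0],0,0.01],[[0,0,0],0,0.01],[[0,0,0],0,0.01],[[0,0,0],0,0.01],[[0,0,0],0,0.01],[[0,0,0],0,0.01],[[0,0,0.03],0,0.01],[[0,0,0.03],0,0.01],[[0,0,0],0,0.01]]'
```

```text
t: 3.22
eef_pos: [0.6248, -0.0063, 0.1657]
eef_rot: [2.012, 2.407, 0.006]
wrist_force: [0.2, -0.4, -3.0]
finger_gap: 0.021
```

```bash
python3 -m jog '[[[-0.03,-0.004,0],-0.01,0.01],[[-0.05,-0.006,0],-0.02,0.01],[[-0.05,-0.006,0],-0.019,0.01],[[-0.045,-0.006,0],0,0.01],[[-0.03,-0.003,0],0,0.01],[[0,0,-0.03],0,0.01],[[0,0,-0.03],0,0.01],[[0,0,0],0,0.01],[[0,0,0],0,0.01]]'
python3 - <<'E'
from h import *
a=cv2.resize(cams.grab_frame('top')[:,:,::-1][155:275,265:400],None,fx=4,fy=4,interpolation=2)
b=cv2.resize(cams.grab_frame('side')[:,:,::-1][160:280,290:385],None,fx=4,fy=4,interpolation=2) if 0 else cv2.resize(cams.grab_frame('side')[:,:,::-1][170:290,320:385],None,fx=4,fy=4,interpolation=2)
cv2.imwrite('pics/r3.png',np.hstack([a,b]));print(a.shape,sense()['eef_rot'])
E
```

```text
t: 4.35
eef_pos: [0.4177, -0.0313, 0.1032]
eef_rot: [-2.073, -2.36, 0.0]
wrist_force: [0.3, 0.6, -2.1]
finger_gap: 0.0208
(480, 540, 3) [2.07262028e+00 2.35898896e+00 1.71780077e-03]
```

View pics/r3.png

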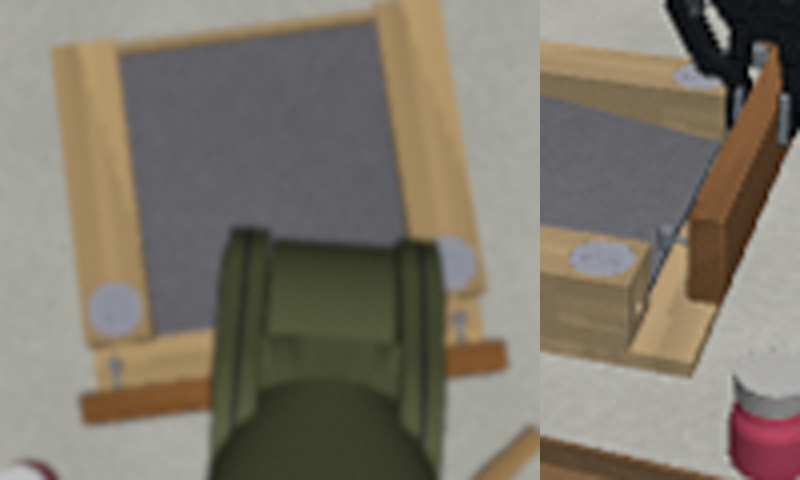

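```bash
python3 - <<'E'
from h import *
x,y,a=.5832,-.0071,.129;c,s=np.cos(a),np.sin(a)
def rk(X): d=X[:2]-[x,y];return (d@[c,s],d@[-s,c])
o=lambda u,v,x0,y0:(x0+u/4-.37,y0+v/4-.37)
for q in [(116,363),(460,317)]: print('head',np.round(rk(px2w('top',*o(*q,265,155),.098)),4))
for q in [(81,398),(507,343)]: print('rail far/near top corner',np.round(rk(px2w('top',*o(*q,265,155),.122)),4))
for q in [(81,424),(508,366)]: print('near edge top',np.round(rk(px2w('top',*o(*q,265,155),.122)),4))
for q in [(116,308),(457,262)]: print('cam',np.round(rk(px2w('top',*o(*q,265,155),.06)),4))
# side: rail left end corners top z .122, bottom .062
f=lambda X:((w2px('side',X)+.37-[320,170])*4+[540,0]).round()
for b in [(.011,.15,.122),(-.011,.15,.122),(-.011,.15,.062),(.03,.125,.097)]:
  X=-.166+b[0];Y=b[1]; print(f((x+c*X-s*Y,y+s*X+c*Y,b[2])))
E
```

```text
head [-0.1385  0.1255]
head [-0.1379 -0.1211]
rail far/near top corner [-0.1608  0.1502]
rail far/near top corner [-0.1614 -0.147 ]
near edge top [-0.1785  0.1522]
near edge top [-0.1771 -0.1452]
cam [-0.0959  0.1242]
cam [-0.095  -0.1306]
[688. 208.]
[726. 214.]
[723. 301.]
[667. 218.]
```

```bash
python3 -m jog '[[[0,-0.002,-0.025],0,0.01],[[0,0,-0.02],0,0.01],[[0,0,0],0,0.01],[[0,0,0],0,0.01]]'
python3 - <<'E'
from h import *
a=cv2.resize(cams.grab_frame('top')[:,:,::-1][155:275,265:400],None,fx=4,fy=4,interpolation=2)
b=cv2.resize(cams.grab_frame('side')[:,:,::-1][170:290,320:385],None,fx=4,fy=4,interpolation=2)
cv2.imwrite('pics/r4.png',np.hstack([a,b]))
E
```

```text
t: 4.95
eef_pos: [0.4186, -0.0334, 0.0588]
eef_rot: [2.073, 2.359, 0.002]
wrist_force: [0.3, -0.1, -2.8]
finger_gap: 0.0213
```

View pics/r4.png

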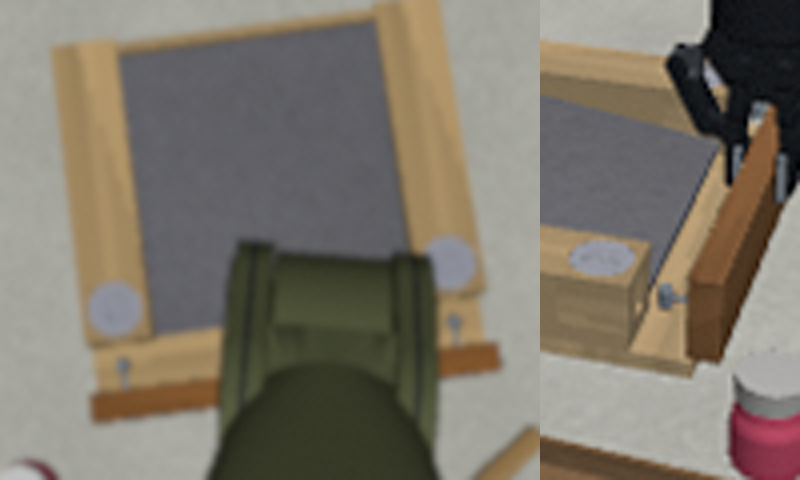

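The heads at (123,364) and (455,320) line up with the mouths. I'll push in.

```bash
python3 -m jog '[[[0.01,0.0013,-0.001],0,0.01],[[0.01,0.0013,0],0,0.01],[[0.01,0.0013,0],0,0.01],[[0,0,0],0,0.01]]'; python3 -m jog '[[[0.004,0.0005,-0.001],0,0.01],[[0.003,0.0004,-0.001],0,0.01],[[0,0,0],0,0.01]]'
```

```text
t: 5.55
eef_pos: [0.4337, -0.0312, 0.0574]
eef_rot: [-2.064, -2.347, 0.034]
wrist_force: [-30.2, -7.4, 46.1]
finger_gap: 0.0211
t: 5.92
eef_pos: [0.4347, -0.0311, 0.0572]
eef_rot: [-2.061, -2.342, 0.046]
wrist_force: [-44.6, -9.0, 78.9]
finger_gap: 0.0211
```

```bash
python3 -m jog '[[[-0.01,-0.0013,0.002],0,0.01],[[-0.007,-0.0009,0.001],0,0.01],[[0,0,0],0,0.01]]'
python3 - <<'E'
from h import *
b=cams.grab_frame('side')[:,:,::-1]
a=cams.grab_frame('top')[:,:,::-1]
cv2.imwrite('pics/r5.png',np.hstack([cv2.resize(b[210:275,330:390],None,fx=6,fy=6,interpolation=2),cv2.resize(a[230:262,280:325],(390*45//32,390),interpolation=2)[:,:440]]))
x,y,aa=.5832,-.0071,.129;c,s=np.cos(aa),np.sin(aa)
f=lambda X:((w2px('side',X)+.4-[330,210])*6).round()
for b in [(-.179,.149,.016),(-.157,.149,.016),(-.157,.149,.076),(-.179,.149,.076),(-.134,.127,.042),(-.16,.15,.012),(-.12,.125,.052),(-.12,.125,.025)]:
  X,Y=b[:2]; print(b,f((x+c*X-s*Y,y+s*X+c*Y,b[2])))
E
```

```text
t: 6.3
eef_pos: [0.4385, -0.0307, 0.058]
eef_rot: [2.073, 2.36, 0.001]
wrist_force: [0.1, 0.6, -2.5]
finger_gap: 0.0213
(-0.179, 0.149, 0.016) [217. 306.]
(-0.157, 0.149, 0.016) [163. 296.]
(-0.157, 0.149, 0.076) [166. 172.]
(-0.179, 0.149, 0.076) [221. 181.]
(-0.134, 0.127, 0.042) [123. 203.]
(-0.16, 0.15, 0.012) [169. 307.]
(-0.12, 0.125, 0.052) [ 91. 174.]
(-0.12, 0.125, 0.025) [ 91. 229.]
```

View pics/r5.png

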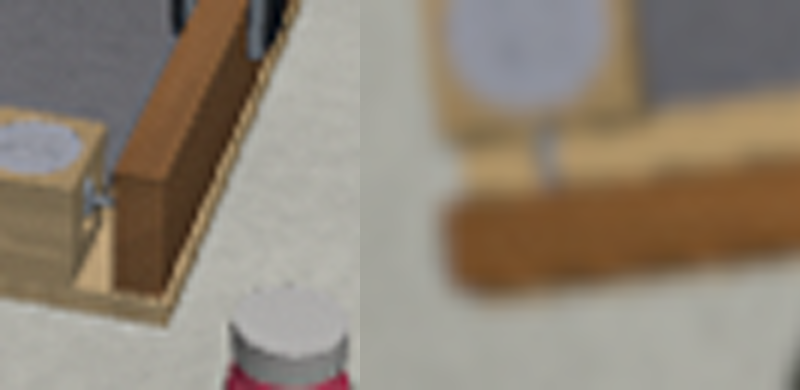

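Now the rail sits over the ledge with its heads at the mouths. It had caught the ledge's front edge before. I'll keep pushing gently.

```bash
python3 -m jog '[[[0.004,0.0005,0],0,0.01],[[0.004,0.0005,0],0,0.01],[[0,0,0],0,0.01]]'; python3 -m jog '[[[0.004,0.0005,0],0,0.01],[[0.003,0.0004,0],0,0.01],[[0,0,0],0,0.01]]'
```

```text
t: 6.78
eef_pos: [0.4466, -0.0297, 0.058]
eef_rot: [2.073, 2.36, 0.001]
wrist_force: [0.5, 1.1, -2.7]
finger_gap: 0.0212
t: 7.15
eef_pos: [0.4532, -0.0289, 0.0581]
eef_rot: [2.073, 2.36, 0.001]
wrist_force: [0.2, 0.1, -2.8]
finger_gap: 0.0213
```

```bash
python3 -m jog '[[[0.002,0.0003,0],0,0.01],[[0.002,0.0003,0],0,0.01],[[0,0,0],0,0.01]]'
```

```text
t: 7.52
eef_pos: [0.4551, -0.0285, 0.0577]
eef_rot: [-2.072, -2.359, 0.004]
wrist_force: [-4.0, -2.6, -0.5]
finger_gap: 0.0213
```

```bash
python3 -m jog '[[[0.001,0.0001,0],0,0.01],[[0,0,-0.002],0,0.01],[[0,0,0],0,0.01]]'
python3 - <<'E'
from h import *
a=cv2.resize(cams.grab_frame('top')[:,:,::-1][155:275,265:400],None,fx=4,fy=4,interpolation=2)
b=cv2.resize(cams.grab_frame('side')[:,:,::-1][170:290,320:385],None,fx=4,fy=4,interpolation=2)
cv2.imwrite('pics/r6.png',np.hstack([a,b]))
E
```

```text
t: 7.9
eef_pos: [0.4551, -0.0283, 0.0571]
eef_rot: [-2.071, -2.359, 0.005]
wrist_force: [-9.5, -0.9, 16.1]
finger_gap: 0.0214
```

View pics/r6.png

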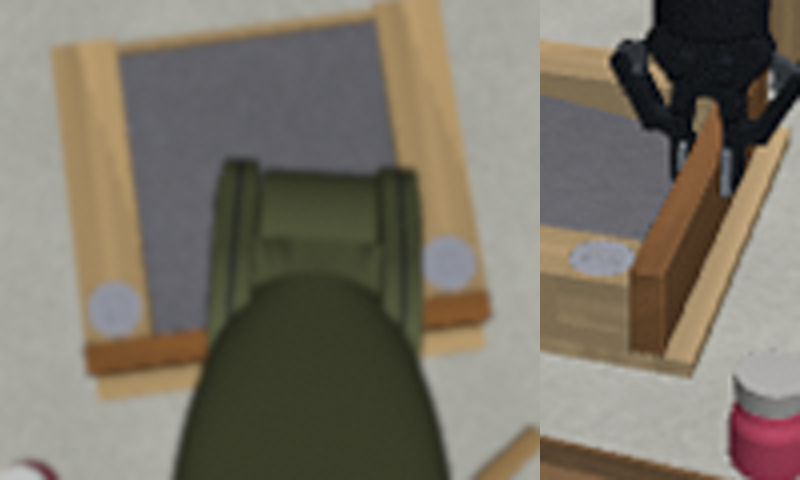

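The rail is home on the ledge. Next: release, rise, and go above the screwdriver.

```bash
python3 -m jog '[[[-0.002,-0.0003,0.001],0,0.03],[[0,0,0],0,0.0854],[[0,0,0],0,0.0854],[[0,0,0.05],0,0.0854],[[0,0,0.06],0.18,0.0854],[[0,0,0.06],0.18,0.0854],[[0,-0.03,0.04],0.18,0.0854],[[0.004,-0.05,0],0.18,0.0854],[[0.004,-0.055,0],0.18,0.0854],[[0.004,-0.055,0],0.18,0.0854],[[0.004,-0.055,0],0.18,0.0854],[[0.004,-0.055,0],0,0.0854]]'
python3 -m jog '[[[0,-0.024,0],0,0.0854],[[0,0,0],0,0.0854]]'
python3 - <<'E'
from h import *
s=sense();print(s['joints'].round(3))
A=cams.grab_frame('top')[:,:,::-1];B=cams.grab_frame('side')[:,:,::-1]
def e(im,x0,y0,x1,y1,W,H):
    c=im[y0:y1,x0:x1].astype(float);c=np.clip((c-60)*1.5,0,255).astype(np.uint8);return cv2.resize(c,(W,H),interpolation=2)
x,y,aa=.5832,-.0071,.129;c,s=np.cos(aa),np.sin(aa)
W=[]
for im,n in((A,'top'),(B,'side')):
  r=[]
  for Y in(.125,-.125):
    u,v=w2px(n,(x-.096*c-s*Y,y-.096*s+c*Y,.06));u,v=int(u),int(v);print(n,u,v)
    r.append(e(im,u-12,v-10,u+13,v+10,400,300) if n=='top' else e(im,u-14,v-10,u+14,v+11,400,300))
  W.append(np.hstack(r))
cv2.imwrite('pics/cam.png',np.vstack(W))
a=A[195:265,400:500];b=B[100:200,350:430]
cv2.imwrite('pics/d7.png',np.hstack([cv2.resize(a,(500,350),interpolation=2),cv2.resize(b,(280,350),interpolation=2)]))
E
```

```text
t: 9.5
eef_pos: [0.476, -0.3256, 0.267]
eef_rot: [0.309, 3.125, -0.0]
wrist_force: [0.9, 0.1, 0.4]
finger_gap: 0.0854
t: 9.75
eef_pos: [0.4756, -0.3488, 0.2664]
eef_rot: [-0.314, -3.126, -0.001]
wrist_force: [-0.1, 0.1, 0.1]
finger_gap: 0.0852
[-0.633  0.367  0.065  1.269  0.    -0.433]
top 293 231
top 377 220
side 335 234
side 360 188
```

View pics/cam.png

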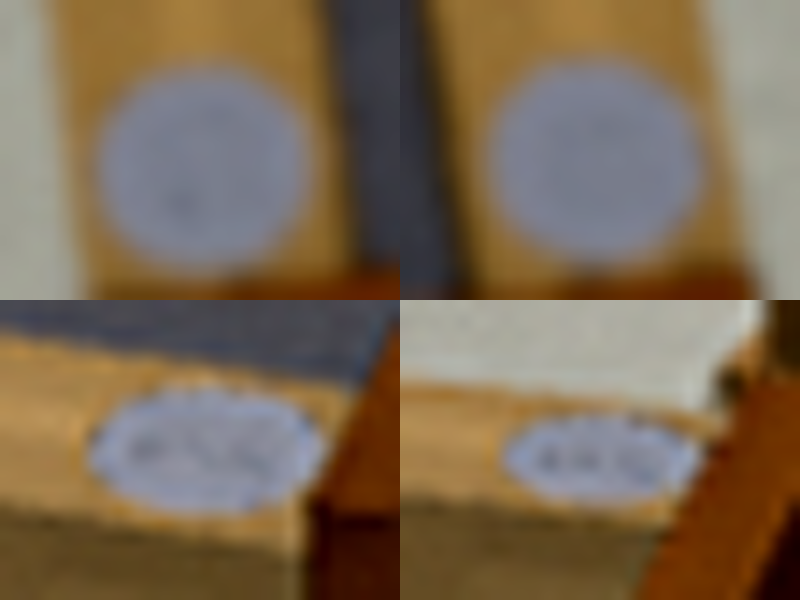

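View pics/d7.png

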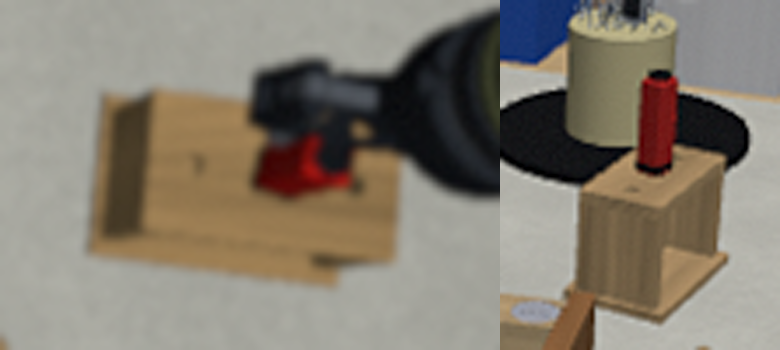

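Three dark marks run along the slot in the side view. I'll fit the slot angle numerically by template.

```bash
cat > slot.py <<'E'
from h import *
x,y,aa=.5832,-.0071,.129;c,s=np.cos(aa),np.sin(aa)
def rect(n,Y,im):
    m=cams.camera_model(n);K=np.array([[m['fx'],0,m['cx']],[0,m['fy'],m['cy']],[0,0,1]])
    X,Z=x-.096*c-s*Y,y-.096*s+c*Y
    # plane px (i,j), 0.25mm/px, 160x160, world x = X+(j-80)*.00025 , y=Z+(i-80)*.00025
    R=np.array(m['R']);t=np.array(m['t']);k=.00025
    A=np.array([[k,0,X-80*k],[0,k,Z-80*k],[0,0,.06],[0,0,1]])
    H=K@np.hstack([R,t[:,None]])@A
    return cv2.warpPerspective(im,H,(160,160),flags=cv2.INTER_CUBIC|cv2.WARP_INVERSE_MAP)
if __name__=='__main__':
  ii,jj=np.mgrid[:160,:160];px=(jj-80)*.25;py=(ii-80)*.25
  for n in('top','side'):
    im=np.mean([cams.grab_frame(n).astype(float) for _ in range(3)],0).mean(2).astype(np.float32)
    for Y in(.125,-.125):
        g=rect(n,Y,im);res=[]
        for a in np.arange(0,np.pi,np.pi/36):
          for dx in (-2,-1,0,1,2):
           for dy in (-2,-1,0,1,2):
            u=np.cos(a)*(px-dx)+np.sin(a)*(py-dy);v=-np.sin(a)*(px-dx)+np.cos(a)*(py-dy)
            M=((abs(u)<9)&(abs(v)<4)).astype(np.float32);M=cv2.GaussianBlur(M,(0,0),6)
            k=(px-dx)**2+(py-dy)**2<14**2
            r=np.corrcoef(M[k],g[k])[0,1];res.append((r,a,dx,dy))
        res.sort();print(n,Y,[(round(float(r),2),round(float(a),2),dx,dy) for r,a,dx,dy in res[:4]])
E
python3 slot.py
```

```text
top 0.125 [(-0.51, 2.71, -2, 2), (-0.51, 2.79, -2, 2), (-0.51, 2.62, -2, 2), (-0.5, 2.88, -2, 2)]
top -0.125 [(-0.59, 2.62, 2, 2), (-0.59, 2.71, 2, 2), (-0.59, 2.53, 2, 2), (-0.59, 2.79, 2, 2)]
side 0.125 [(-0.49, 2.97, -2, -2), (-0.49, 3.05, -2, -1), (-0.49, 2.88, -2, -2), (-0.49, 3.05, -2, -2)]
side -0.125 [(-0.59, 0.26, 2, 0), (-0.59, 0.17, 2, 0), (-0.58, 0.26, 2, -1), (-0.58, 0.17, 2, -1)]
```

```bash
python3 - <<'E'
from h import *
# red handle faces in side image: column profile of the handle brightness
im=np.mean([cams.grab_frame('side').astype(float) for _ in range(2)],0)
for v in (120,126,132,138): print(v,[tuple(int(k) for k in im[v,u][:1]) [0] for u in range(384,408)])
E
```

```text
120 [133, 134, 135, 136, 136, 138, 137, 144, 89, 54, 24, 0, 22, 23, 61, 111, 137, 141, 137, 138, 138, 139, 137, 139]
126 [134, 135, 135, 137, 139, 124, 100, 91, 94, 95, 95, 99, 116, 116, 115, 114, 88, 109, 121, 157, 169, 180, 183, 191]
132 [134, 135, 136, 137, 142, 115, 93, 91, 94, 95, 93, 110, 118, 115, 114, 127, 71, 9, 14, 20, 20, 21, 20, 19]
138 [135, 136, 137, 139, 142, 110, 89, 92, 95, 94, 95, 116, 117, 114, 116, 102, 49, 13, 17, 20, 17, 20, 21, 17]
```

```bash
python3 - <<'E'
from h import *
obs=np.array([389.2,395.1,399.7])+0.
best=[]
for yaw in np.arange(-.78,.78,.02):
  for dx in np.arange(-.008,.008,.001):
    X,Y=.4735+dx,-.352
    h=.013;cols=[]
    for a in range(4):
      t=yaw+np.pi/4+a*np.pi/2;P=(X+h*2**.5*np.cos(t),Y+h*2**.5*np.sin(t))
      # column at row 132
      zs=[.12,.19];q=[w2px('side',(*P,z)) for z in zs];f=(132-q[0][1])/(q[1][1]-q[0][1])
      cols.append((q[0][0]+f*(q[1][0]-q[0][0]),(P[0]-.094)**2+(P[1]-.935)**2))
    cs=sorted(c for c,_ in cols);near=min(cols,key=lambda c:c[1])[0]
    best.append((np.abs(np.array([cs[0],near,cs[-1]])-obs).sum(),round(yaw,2),round(dx,3),np.round([cs[0],near,cs[-1]],1).tolist()))
best.sort(key=lambda b:b[0]);print(*best[:6],sep='\n')
E
```

```text
Traceback (most recent call last):
  File "h.py", line 13, in w2px
    m=cams.camera_model(name);p=np.array(m['R'])@np.array(X)+np.array(m['t'])
ValueError: time passes only in moves, steps and waits
```

```bash
sed -i 's/cams.camera_model(name)/M(name)/; s/^def shot/import functools\n@functools.lru_cache\ndef M(n): return cams.camera_model(n)\ndef shot/' h.py; sed -i 's/cams.camera_model(n);K/M(n);K/' slot.py; python3 - <<'E'
from h import *
obs=np.array([389.2,395.1,399.7])+0.
best=[]
for yaw in np.arange(-.78,.78,.02):
  for dx in np.arange(-.008,.008,.001):
    X,Y=.4735+dx,-.352
    h=.013;cols=[]
    for a in range(4):
      t=yaw+np.pi/4+a*np.pi/2;P=(X+h*2**.5*np.cos(t),Y+h*2**.5*np.sin(t))
      zs=[.12,.19];q=[w2px('side',(*P,z)) for z in zs];f=(132-q[0][1])/(q[1][1]-q[0][1])
      cols.append((q[0][0]+f*(q[1][0]-q[0][0]),(P[0]-.094)**2+(P[1]-.935)**2))
    cs=sorted(c for c,_ in cols);near=min(cols,key=lambda c:c[1])[0]
    best.append((np.abs(np.array([cs[0],near,cs[-1]])-obs).sum(),round(yaw,2),round(dx,3),np.round([cs[0],near,cs[-1]],1).tolist()))
best.sort(key=lambda b:b[0]);print(*best[:6],sep='\n')
E
```

```text
(np.float64(1.222550963478966), np.float64(-0.3), np.float64(0.003), [388.0, 395.0, 399.7])
(np.float64(1.2329423290013892), np.float64(-0.28), np.float64(0.003), [388.1, 395.2, 399.7])
(np.float64(1.27807727836597), np.float64(-0.34), np.float64(0.002), [388.3, 395.1, 400.1])
(np.float64(1.3536475785558082), np.float64(-0.26), np.float64(0.003), [388.1, 395.3, 399.6])
(np.float64(1.3575302964003981), np.float64(-0.32), np.float64(0.002), [388.3, 395.2, 400.0])
(np.float64(1.3717613311054038), np.float64(-0.4), np.float64(0.001), [388.6, 395.1, 400.4])
```

```bash
python3 -m jog '[[[0,-0.003,-0.05],-0.08,0.0854],[[0,0,-0.056],0,0.0854],[[0,0,0],0,0.01],[[0,0,0],0,0.01],[[0,0,0],0,0.01],[[0,0,0],0,0.01],[[0,0,0],0,0.01],[[0,0,0],0,0.01],[[0,0,0],0,0.01]]'
```

```text
t: 11.38
eef_pos: [0.4773, -0.352, 0.164]
eef_rot: [0.435, 3.106, -0.005]
wrist_force: [-0.4, -0.1, 7.0]
finger_gap: 0.0251
```

```bash
python3 -m jog '[[[0,0,0.03],0,0.01],[[0,0,0.05],0,0.01],[[0,0,0.05],0,0.01],[[0,0,0.01],0,0.01],[[0,0,0],0,0.01],[[0,0,0],0,0.01]]'
python3 - <<'E'
from h import *
s=sense();p=s['eef_pos'];print(p,s['moment'],s['wrist_force'])
tip=p-[0,0,.144];print(w2px('side',tip),w2px('top',tip))
u,v=w2px('side',tip).astype(int);B=cams.grab_frame('side')[:,:,::-1];A=cams.grab_frame('top')[:,:,::-1]
b=cv2.resize(B[v-55:v+15,u-25:u+25],None,fx=8,fy=8,interpolation=2)
u2,v2=w2px('top',tip).astype(int);a=cv2.resize(A[v2-28:v2+28,u2-22:u2+18],None,fx=10,fy=10,interpolation=2)
cv2.imwrite('pics/d8.png',np.hstack([b,a]));print(u,v,u2,v2)
E
```

```text
t: 12.12
eef_pos: [0.4749, -0.3501, 0.2994]
eef_rot: [-0.435, -3.109, -0.002]
wrist_force: [0.0, 1.6, -1.3]
finger_gap: 0.025
[ 0.47490387 -0.35008254  0.29942652] [0.00197827 0.03140399 0.01518027] [ 0.04884584  1.55490971 -1.30326023]
[393.94032046 135.94823216] [459.0919247  227.23600357]
393 135 459 227
```

View pics/d8.png

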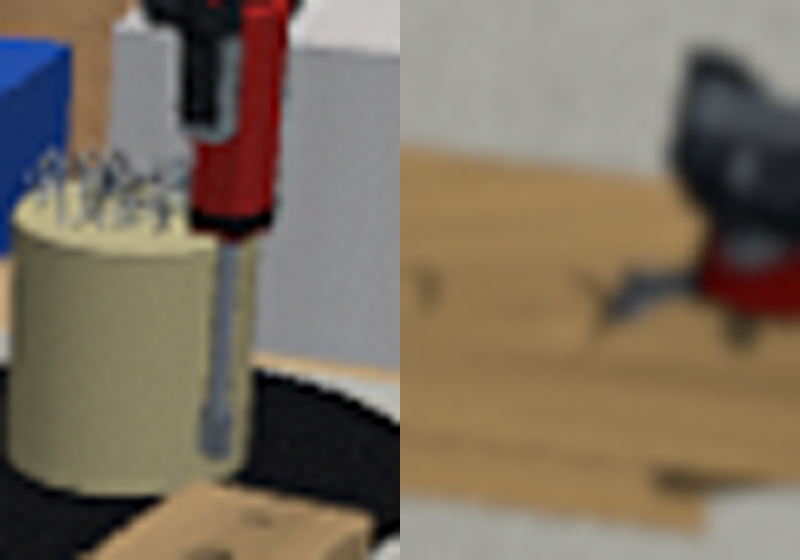

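Tip is at side (394.2,136.5), predicted (393.9,135.9), so the driver is held straight. The blade lies across the jaws (along tool x, yaw ≈ -0.28). Now the slots, rectified and contrast-stretched.

```bash
python3 - <<'E'
from slot import *
rows=[]
for n in('top','side'):
    im=np.mean([cams.grab_frame(n).astype(float) for _ in range(4)],0).mean(2).astype(np.float32)
    r=[]
    for Y in(.125,-.125):
        g=rect(n,Y,im)
        g=g.T[::-1,::-1]  # up=+x, left=+y
        k=g[40:120,40:120];lo,hi=np.percentile(k,2),np.percentile(k,98)
        o=np.clip((g-lo+5)/(hi-lo+10)*255,0,255).astype(np.uint8);o=cv2.resize(o,(300,300),interpolation=2)
        r.append(o)
        print(n,Y,lo,hi)
    rows.append(np.hstack(r))
cv2.imwrite('pics/cam9.png',np.vstack(rows))
E
```

```text
top 0.125 139.00287 145.63326
top -0.125 141.50867 145.84346
side 0.125 146.7501 159.3313
side -0.125 145.18073 162.1084
```

View pics/cam9.png

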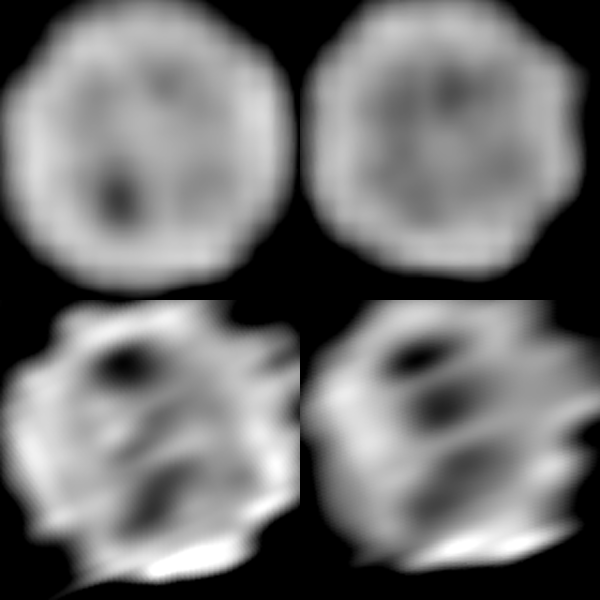

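```bash
python3 -m jog '[[[0.005,0.03,0],0.1,0.01],[[0.007,0.05,0],0.13,0.01],[[0.007,0.055,0],0.15,0.01],[[0.007,0.05,0],0.15,0.01],[[0.003,0.022,-0.03],0,0.01],[[0,0,-0.04],0,0.01],[[0,0,-0.005],0,0.01],[[0,0,0],0,0.01],[[0,0,0],0,0.01]]'
python3 - <<'E'
from h import *
s=sense();p=s['eef_pos'];print(p,s['eef_rot']);tip=p-[0,0,.144]
u,v=w2px('side',tip);print(u,v,w2px('side',(.5041,-.1434,.06)))
np.save('B.npy',cams.grab_frame('side')[:,:,::-1]);np.save('A.npy',cams.grab_frame('top')[:,:,::-1])
E
```

```text
t: 13.75
eef_pos: [0.5058, -0.1443, 0.2278]
eef_rot: [-0.393, 3.114, -0.002]
wrist_force: [0.7, -0.5, -1.6]
finger_gap: 0.025
[ 0.50576847 -0.1443378   0.22779925] [-3.93287888e-01  3.11390371e+00 -1.92726132e-03]
360.14209439779387 181.44618345684108 [360.37527051 188.99683189]
```

```bash
python3 -m jog '[[[-0.001,0.001,-0.015],0,0.01],[[0,0,-0.005],0,0.01],[[0,0,-0.003],0,0.01],[[0,0,-0.002],0,0.01],[[0,0,0],0,0.01]]';python3 -m jog '[[[0,0,-0.001],-0.06,0.01],[[0,0,0],-0.06,0.01],[[0,0,0],0,0.01]]'
```

```text
t: 14.48
eef_pos: [0.5045, -0.1428, 0.202]
eef_rot: [-0.394, 3.114, -0.001]
wrist_force: [1.7, -0.0, -0.8]
finger_gap: 0.0252
t: 14.85
eef_pos: [0.5046, -0.143, 0.2005]
eef_rot: [-0.208, 3.133, -0.002]
wrist_force: [1.3, -1.5, -0.9]
finger_gap: 0.0251
```

```bash
python3 -m jog '[[[0,0,-0.002],0,0.01],[[0,0,-0.002],0,0.01],[[0,0,0],0,0.01]]'
```

```text
t: 15.22
eef_pos: [0.5051, -0.143, 0.1996]
eef_rot: [-0.208, 3.129, -0.003]
wrist_force: [-1.3, 1.7, 16.9]
finger_gap: 0.0248
```

```bash
python3 -m jog '[[[0,0,0],-0.1,0.01],[[0,0,0],-0.1,0.01],[[0,0,0],0,0.01]]'; python3 -c "
from h import *
s=sense();print(s['moment'])"; python3 -m jog '[[[0,0,0],-0.1,0.01],[[0,0,0],-0.1,0.01],[[0,0,0],0,0.01]]'; python3 -c "
from h import *
s=sense();print(s['moment'])"
```

```text
t: 15.6
eef_pos: [0.5057, -0.1433, 0.1997]
eef_rot: [0.106, 3.133, -0.003]
wrist_force: [-0.4, -0.2, 16.7]
finger_gap: 0.0254
[-0.01973031  0.37390616 -0.08159498]
t: 15.98
eef_pos: [0.5059, -0.1431, 0.1997]
eef_rot: [0.418, 3.107, -0.001]
wrist_force: [-0.6, 0.1, 16.5]
finger_gap: 0.0253
[0.13199824 0.29960579 0.11306068]
```

```bash
for i in 1; do python3 -m jog '[[[0,0,0],-0.12,0.01],[[0,0,0],-0.12,0.01],[[0,0,0],-0.12,0.01],[[0,0,0],-0.12,0.01],[[0,0,0],0,0.01]]'; done; python3 -c "
from h import *
s=sense();print(s['moment'])"; python3 -m jog '[[[0,0,0],-0.12,0.01],[[0,0,0],-0.12,0.01],[[0,0,0],-0.12,0.01],[[0,0,0],0,0.01]]'; python3 -c "
from h import *
s=sense();print(s['moment'],s['joints'])"
```

```text
t: 16.6
eef_pos: [0.5058, -0.1433, 0.1997]
eef_rot: [1.145, 2.918, 0.001]
wrist_force: [-0.8, 0.0, 17.1]
finger_gap: 0.025
[0.0202062  0.30919672 0.11336871]
t: 17.1
eef_pos: [0.5056, -0.1434, 0.1997]
eef_rot: [1.649, 2.666, 0.002]
wrist_force: [-1.8, -0.1, 16.6]
finger_gap: 0.0249
[-0.0721247   0.39250162  0.08488791] [-2.75987972e-01  2.81814670e-01 -2.37939695e-01  1.04431855e+00
 -5.30133845e-04  8.31568061e-01]
```

```bash
python3 -m jog '[[[0,0,0],-0.12,0.01],[[0,0,0],-0.12,0.01],[[0,0,0],-0.12,0.01],[[0,0,0],0,0.01]]'; python3 -c "
from h import *
s=sense();print(s['moment'])"; python3 -m jog '[[[0,0,0],-0.1,0.01],[[0,0,0],-0.1,0.01],[[0,0,0],0,0.01]]'; python3 -c "
from h import *
s=sense();print(s['moment'])"; python3 -m jog '[[[0,0,0],-0.08,0.01],[[0,0,0],-0.08,0.01],[[0,0,0],0,0.01]]'; python3 -c "
from h import *
s=sense();print(s['moment'])"
```

```text
t: 17.6
eef_pos: [0.5055, -0.1434, 0.1997]
eef_rot: [2.1, 2.328, 0.004]
wrist_force: [-1.0, -0.7, 16.2]
finger_gap: 0.0254
[-0.11809357  0.50534707  0.11535737]
t: 17.98
eef_pos: [0.5054, -0.1434, 0.1997]
eef_rot: [2.322, 2.108, 0.004]
wrist_force: [-2.1, 0.1, 17.5]
finger_gap: 0.0248
[-0.06912444  0.56795962  0.11753428]
t: 18.35
eef_pos: [0.5054, -0.1434, 0.1997]
eef_rot: [2.483, 1.916, 0.005]
wrist_force: [-2.1, 0.1, 16.3]
finger_gap: 0.0249
[-0.06358957  0.54963256  0.14844389]
```

```bash
for i in 1; do python3 -m jog '[[[0,0,0],-0.07,0.01],[[0,0,0],0,0.01]]'; done; python3 -c "
from h import *
s=sense();print(s['moment'])"; python3 -m jog '[[[0,0,0],-0.07,0.01],[[0,0,0],0,0.01]]'; python3 -c "
from h import *
s=sense();print(s['moment'])"; python3 -m jog '[[[0,0,0],-0.07,0.01],[[0,0,0],0,0.01]]'; python3 -c "
from h import *
s=sense();print(s['moment'])"
```

```text
t: 18.6
eef_pos: [0.5053, -0.1434, 0.1996]
eef_rot: [2.549, 1.828, 0.005]
wrist_force: [-1.2, -1.6, 17.0]
finger_gap: 0.0254
[-0.06445817  0.58008034  0.11353016]
t: 18.85
eef_pos: [0.5052, -0.1433, 0.1996]
eef_rot: [2.611, 1.738, 0.005]
wrist_force: [-1.6, 0.3, 17.1]
finger_gap: 0.0249
[-0.08581729  0.63697133  0.22709563]
t: 19.1
eef_pos: [0.5052, -0.1432, 0.1996]
eef_rot: [2.67, 1.646, 0.006]
wrist_force: [-1.4, 0.1, 17.1]
finger_gap: 0.0249
[0.01800366 0.65385377 0.36692454]
```

Torque rises to 0.37 N m, so this cam is at its stop. One more push, then unload, lift and go to the left cam.

```bash
python3 -m jog '[[[0,0,0],-0.06,0.01],[[0,0,0],0,0.01],[[0,0,0.003],0.18,0.01],[[0,0,0.01],0,0.01],[[0,0,0.02],0,0.01],[[-0.004,0.03,0.01],0.18,0.01],[[-0.006,0.045,0],0.18,0.01],[[-0.006,0.045,0],0.18,0.01],[[-0.006,0.045,0],0.18,0.01],[[-0.006,0.045,0],0.18,0.01],[[-0.005,0.038,0],0.18,0.01],[[0,0,0],0.18,0.01]]'; python3 -m jog '[[[0,0,0],0.18,0.01],[[0,0,0],0.18,0.01],[[0,0,0],0.18,0.01],[[0,0,0],0.18,0.01],[[0,0,0],0,0.01],[[0,0,0],0,0.01]]'
python3 -c "
from h import *
s=sense();print(s['moment'],s['eef_pos'],2*np.arctan2(s['eef_rot'][1],s['eef_rot'][0])-np.pi)"
```

```text
t: 20.6
eef_pos: [0.469, 0.1075, 0.239]
eef_rot: [-1.004, -2.974, 0.001]
wrist_force: [1.1, -1.3, -1.9]
finger_gap: 0.0253
t: 21.35
eef_pos: [0.4701, 0.1053, 0.239]
eef_rot: [0.092, -3.139, 0.0]
wrist_force: [-0.2, 0.6, -1.1]
finger_gap: 0.0252
[-0.02529276  0.00635584  0.02427931] [0.47012584 0.10527794 0.2390228 ] -6.224794904795056
```

```bash
python3 -m jog '[[[0.002,-0.001,-0.02],0.1,0.01],[[0,0,-0.012],0,0.01],[[0,0,-0.004],0,0.01],[[0,0,0],0,0.01]]'; python3 -m jog '[[[0,0,-0.003],0,0.01],[[0,0,-0.002],0,0.01],[[0,0,0],0,0.01]]'
```

```text
t: 21.85
eef_pos: [0.4724, 0.1044, 0.203]
eef_rot: [0.252, -3.131, 0.0]
wrist_force: [-0.5, 0.9, -0.8]
finger_gap: 0.0251
t: 22.22
eef_pos: [0.4734, 0.1046, 0.1999]
eef_rot: [-0.253, 3.129, 0.001]
wrist_force: [-0.8, -0.8, 8.2]
finger_gap: 0.0253
```

```bash
python3 -m jog '[[[0,0,-0.0015],-0.1,0.01],[[0,0,0],-0.1,0.01],[[0,0,0],-0.1,0.01],[[0,0,0],-0.1,0.01],[[0,0,0],0,0.01]]'; python3 -c "
from h import *
s=sense();print(s['moment'])"; python3 -m jog '[[[0,0,0],-0.12,0.01],[[0,0,0],-0.12,0.01],[[0,0,0],-0.12,0.01],[[0,0,0],-0.12,0.01],[[0,0,0],-0.12,0.01],[[0,0,0],0,0.01]]'; python3 -c "
from h import *
s=sense();print(s['moment'])"
```

```text
t: 22.85
eef_pos: [0.4747, 0.1047, 0.1997]
eef_rot: [0.373, 3.113, 0.002]
wrist_force: [-1.1, -1.1, 13.0]
finger_gap: 0.0253
[-0.35057656  0.51525162  0.09648252]
t: 23.6
eef_pos: [0.4742, 0.1036, 0.1997]
eef_rot: [1.278, 2.864, 0.001]
wrist_force: [-2.9, -3.9, 15.2]
finger_gap: 0.0251
[-1.01535669  0.74013543  0.07414846]
```

```bash
python3 -m jog '[[[0,0,0],-0.12,0.01],[[0,0,0],-0.12,0.01],[[0,0,0],-0.12,0.01],[[0,0,0],-0.12,0.01],[[0,0,0],-0.12,0.01],[[0,0,0],0,0.01]]'; python3 -c "
from h import *
s=sense();print(s['moment'])"; python3 -m jog '[[[0,0,0],-0.1,0.01],[[0,0,0],-0.1,0.01],[[0,0,0],-0.1,0.01],[[0,0,0],0,0.01]]'; python3 -c "
from h import *
s=sense();print(s['moment'])"; python3 -m jog '[[[0,0,0],-0.08,0.01],[[0,0,0],-0.08,0.01],[[0,0,0],0,0.01]]'; python3 -c "
from h import *
s=sense();print(s['moment'])"
```

```text
t: 24.35
eef_pos: [0.4733, 0.103, 0.1997]
eef_rot: [2.067, 2.359, 0.0]
wrist_force: [-4.5, -3.9, 18.5]
finger_gap: 0.0253
[-1.37133521  1.27749139  0.11423932]
t: 24.85
eef_pos: [0.4728, 0.1029, 0.1996]
eef_rot: [2.397, 2.024, -0.0]
wrist_force: [-5.2, -4.4, 18.3]
finger_gap: 0.025
[-1.51047227  1.64237438  0.06173733]
t: 25.22
eef_pos: [0.4725, 0.103, 0.1996]
eef_rot: [2.551, 1.826, -0.0]
wrist_force: [-4.3, -4.4, 18.6]
finger_gap: 0.0253
[-1.44484139  1.79526416  0.15307811]
```

```bash
python3 -m jog '[[[0,0,0],-0.08,0.01],[[0,0,0],0,0.01]]'; python3 -c "
from h import *
s=sense();print(s['moment'])"; python3 -m jog '[[[0,0,0],-0.08,0.01],[[0,0,0],0,0.01]]'; python3 -c "
from h import *
s=sense();print(s['moment'])"; python3 -m jog '[[[0,0,0],-0.08,0.01],[[0,0,0],0,0.01]]'; python3 -c "
from h import *
s=sense();print(s['moment'])"
```

```text
t: 25.48
eef_pos: [0.4725, 0.1031, 0.1997]
eef_rot: [2.622, 1.723, 0.0]
wrist_force: [-5.5, -4.3, 19.6]
finger_gap: 0.0252
[-1.37544757  1.85342469  0.17109599]
t: 25.72
eef_pos: [0.4724, 0.1033, 0.1996]
eef_rot: [2.689, 1.618, 0.001]
wrist_force: [-5.5, -3.6, 19.3]
finger_gap: 0.0255
[-1.23211003  1.85938592  0.33291524]
t: 25.98
eef_pos: [0.4724, 0.1033, 0.1996]
eef_rot: [2.751, 1.51, 0.001]
wrist_force: [-5.4, -3.7, 19.4]
finger_gap: 0.0252
[-1.20643028  1.84085632  0.61074234]
```

Left cam at its stop too (0.61 N m). Unload, lift, travel toward the stand, and look at how the driver hangs.

```bash
python3 -m jog '[[[0,0,0.003],0.18,0.01],[[0,0,0.02],0,0.01],[[0,0,0.04],0.18,0.01],[[0,0,0.04],0.18,0.01],[[0,-0.04,0],0.18,0.01],[[0,-0.055,0],0.18,0.01],[[0,-0.06,0],0.18,0.01],[[0,-0.06,0],0.18,0.01],[[0,-0.06,0],0.18,0.01],[[0,-0.06,0],0.18,0.01],[[0,-0.06,0],0.18,0.01],[[0,-0.04,0],0,0.01]]'; python3 -m jog '[[[0,-0.018,0],0,0.01],[[0,0,0],0,0.01],[[0,0,0],0,0.01]]'
python3 - <<'E'
from h import *
s=sense();p=s['eef_pos'];print(p,2*np.arctan2(s['eef_rot'][1],s['eef_rot'][0])-np.pi,s['eef_rot'],s['moment'])
tip=p-[0,0,.144];print(w2px('side',tip),w2px('top',tip))
u,v=w2px('side',tip).astype(int);B=cams.grab_frame('side')[:,:,::-1];A=cams.grab_frame('top')[:,:,::-1]
b=cv2.resize(B[v-55:v+25,u-30:u+30],None,fx=7,fy=7,interpolation=2)
u2,v2=w2px('top',tip).astype(int);a=cv2.resize(A[v2-28:v2+28,u2-22:u2+13],None,fx=10,fy=10,interpolation=2)
cv2.imwrite('pics/d10.png',np.hstack([b,a]));print(u,v,u2,v2)
for n,im in(('top',A),('side',B)): cv2.imwrite('pics/raw_%s.png'%n,im)
E
```

```text
t: 27.48
eef_pos: [0.4738, -0.308, 0.2997]
eef_rot: [0.648, 3.073, -0.001]
wrist_force: [0.1, -0.3, -0.8]
finger_gap: 0.0248
t: 27.85
eef_pos: [0.4741, -0.3219, 0.2997]
eef_rot: [-0.644, -3.074, -0.001]
wrist_force: [-0.7, 0.0, -1.7]
finger_gap: 0.025
[ 0.47407048 -0.32190175  0.2997125 ] -6.696414350656214 [-6.44406128e-01 -3.07437306e+00 -1.42125048e-03] [0.01415808 0.00083352 0.00328302]
[391.38780401 138.91207216] [448.55004936 227.55286759]
391 138 448 227
```

View pics/d10.png

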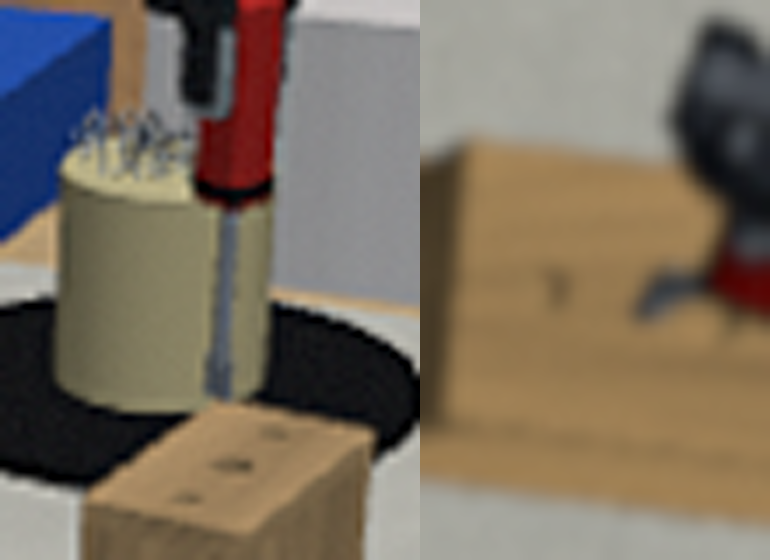

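Tip at side (391.6,139.0) as predicted, so the driver is straight. The middle hole shows at panel (233,464), side (393.9,148.9).

```bash
python3 - <<'E'
from h import *
print('hole side',px2w('side',393.9,148.9,.11),'outer holes mid',(px2w('side',361+188/7-.4,83+498/7-.4,.11)+px2w('side',361+273/7-.4,83+433/7-.4,.11))/2)
print('hole top',px2w('top',454.8,229.56,.11))
print('tip side',px2w('side',391.6,139.0,.1557),'tip top',px2w('top',449.0,228.5,.1557))
E
```

```text
hole side [ 0.47379871 -0.35491585  0.11      ] outer holes mid [ 0.47423893 -0.35387406  0.11      ]
hole top [ 0.47288652 -0.3534549   0.11      ]
tip side [ 0.47324795 -0.3214741   0.1557    ] tip top [ 0.47152522 -0.32295505  0.1557    ]
```

```bash
python3 -m jog '[[[0.001,-0.031,0],0.13,0.01],[[0,0,-0.03],0,0.01],[[0,0,-0.015],0,0.01],[[0,0,-0.015],0,0.01],[[0,0,0],0,0.01]]'; python3 -m jog '[[[0,0,-0.03],0,0.01],[[0,0,-0.03],0,0.01],[[0,0,-0.01],0,0.01],[[0,0,0],0,0.01]]'
```

```text
t: 28.58
eef_pos: [0.4745, -0.3533, 0.2385]
eef_rot: [-0.444, -3.108, -0.002]
wrist_force: [-0.2, -0.6, -0.9]
finger_gap: 0.0251
t: 29.08
eef_pos: [0.4751, -0.3543, 0.1699]
eef_rot: [-0.445, -3.11, -0.0]
wrist_force: [0.4, 1.1, -1.2]
finger_gap: 0.0249
```

```bash
python3 -m jog '[[[0,0,-0.003],0,0.01],[[0,0,0],0,0.01]]'; python3 -m jog '[[[0,0,-0.002],0,0.01],[[0,0,0],0,0.01]]'
```

```text
t: 29.32
eef_pos: [0.4756, -0.3547, 0.1676]
eef_rot: [0.445, 3.108, -0.001]
wrist_force: [0.0, -0.1, -1.3]
finger_gap: 0.025
t: 29.58
eef_pos: [0.4757, -0.3548, 0.1674]
eef_rot: [0.445, 3.107, -0.002]
wrist_force: [-2.1, 1.4, 9.3]
finger_gap: 0.0251
```

Driver seated. Release, rise, and measure the lures by colour.

```bash
python3 -m jog '[[[0,0,0],0,0.06],[[0,0,0],0,0.0854],[[0,0,0],0,0.0854],[[0,0,0.05],0,0.0854],[[0,0,0.06],0,0.0854],[[0,0.02,0.02],0,0.06],[[0,0.05,0],0,0.06],[[0,0.055,0],0,0.06]]'
cat > lures.py <<'E'
from h import *
def lures(n='top',z=.026,box=None):
    im=cams.grab_frame(n);hsv=cv2.cvtColor(np.ascontiguousarray(im),cv2.COLOR_RGB2HSV)
    for nm,lo,hi in [('b',(3,150,120),(16,255,255)),('c',(95,90,100),(112,255,255))]:
        m=cv2.inRange(hsv,lo,hi)
        if box is not None: k=np.zeros_like(m);x0,y0,x1,y1=box;k[y0:y1,x0:x1]=1;m*=k
        num,l,st,ce=cv2.connectedComponentsWithStats(m)
        o=[j for j in range(1,num) if st[j,4]>60]
        for j in sorted(o,key=lambda j:-st[j,4])[:2]:
            ys,xs=np.nonzero(l==j);P=np.array([px2w(n,u,v,z)[:2] for u,v in zip(xs,ys)])
            w,V=np.linalg.eigh(np.cov(P.T));d=V[:,1]
            print(nm,st[j].tolist(),'c',P.mean(0).round(4),'ang',round(float(np.arctan2(d[1],d[0])),3),'ext',np.ptp(P@d).round(3))
    return im
if __name__=='__main__':
    im=lures('top',.026,(165,175,260,295))
E
python3 lures.py
python3 - <<'E'
from h import *
# handle pos check: red pixels in side
im=cams.grab_frame('side');h=cv2.cvtColor(np.ascontiguousarray(im),cv2.COLOR_RGB2HSV)
m=(((h[...,0]<5)|(h[...,0]>174))&(h[...,1]>180)&(h[...,2]>70));m[:, :370]=0;m[:,:][200:]=0
ys,xs=np.nonzero(m[90:170,375:415]);print('handle rows',ys.min()+90,ys.max()+90,[ (r,xs[ys==r-90].min()+375,xs[ys==r-90].max()+375) for r in (126,132,138,144) if (ys==r-90).any()])
E
```

```text
t: 30.58
eef_pos: [0.4753, -0.2286, 0.2948]
eef_rot: [0.448, 3.108, -0.0]
wrist_force: [0.2, -0.1, 0.2]
finger_gap: 0.0601
b [191, 240, 12, 18, 206] c [0.4253 0.4036] ang -3.059 ext 0.052
b [191, 260, 12, 14, 134] c [0.3713 0.3991] ang -2.717 ext 0.043
c [191, 201, 11, 16, 173] c [0.547  0.4121] ang -3.044 ext 0.05
c [192, 221, 10, 10, 90] c [0.4953 0.4075] ang -2.783 ext 0.033
handle rows 122 147 [(126, np.int64(391), np.int64(400)), (132, np.int64(391), np.int64(399)), (138, np.int64(391), np.int64(399)), (144, np.int64(390), np.int64(398))]
```

```bash
python3 -m jog '[[[-0.0067,0.057,0],0.037,0.06],[[-0.0067,0.057,0],0.037,0.06],[[-0.0067,0.057,0],0.037,0.06],[[-0.0067,0.057,0],0.037,0.06],[[-0.0067,0.057,0],0.037,0.06],[[-0.0067,0.057,0],0.037,0.06],[[-0.0067,0.057,0],0.037,0.06],[[-0.0067,0.057,-0.02],0.037,0.06],[[-0.0067,0.057,-0.03],0.037,0.06],[[-0.0067,0.057,-0.03],0.037,0.06],[[-0.0067,0.057,-0.03],0,0.06],[[0,0,0],0,0.06]]'; python3 -m jog '[[[0,0,0],0,0.06],[[0,0,0],0,0.06]]'
```

```text
t: 32.17
eef_pos: [0.4009, 0.3939, 0.1845]
eef_rot: [0.141, -3.135, 0.004]
wrist_force: [-0.5, -1.4, 0.9]
finger_gap: 0.0598
t: 32.42
eef_pos: [0.4029, 0.3907, 0.1887]
eef_rot: [-0.132, 3.138, 0.001]
wrist_force: [0.2, -0.3, 0.6]
finger_gap: 0.0602
```

```bash
python3 -m jog '[[[-0.002,0.007,-0.04],0,0.06],[[0,0,-0.05],0,0.06],[[0,0,-0.04],0,0.06],[[0,0,-0.022],0,0.06],[[0,0,0],0,0.06]]'; python3 -m jog '[[[0,0,-0.003],0,0.06],[[0,0,0],0,0.02],[[0,0,0],0,0.02],[[0,0,0],0,0.02],[[0,0,0],0,0.02],[[0,0,0],0,0.02]]'
```

```text
t: 33.05
eef_pos: [0.3998, 0.3967, 0.0351]
eef_rot: [0.131, -3.137, 0.003]
wrist_force: [-0.3, 0.0, -1.1]
finger_gap: 0.0597
t: 33.8
eef_pos: [0.401, 0.3993, 0.0344]
eef_rot: [-0.134, 3.136, 0.002]
wrist_force: [-0.6, -1.8, 6.4]
finger_gap: 0.0339
```

```bash
python3 -m jog '[[[0,0,0.04],0,0.02],[[0,0,0.06],0,0.02],[[0,0,0.025],-0.17,0.02],[[0.0141,-0.052,0],-0.17,0.02],[[0.0141,-0.052,0],-0.17,0.02],[[0.0141,-0.052,0],-0.17,0.02],[[0.0141,-0.052,0],-0.17,0.02],[[0.0141,-0.052,0],-0.17,0.02],[[0.0141,-0.052,0],-0.17,0.02],[[0.0141,-0.052,0],-0.17,0.02],[[0.0141,-0.0514,0],-0.167,0.02],[[0,0,0],0,0.02]]'; python3 -m jog '[[[0,0,-0.04],0,0.02],[[0,0,0],0,0.02],[[0,0,0],0,0.02]]'; python3 -c "
from h import *
s=sense();print(2*np.arctan2(s['eef_rot'][1],s['eef_rot'][0])-np.pi/2)"
```

```text
t: 35.3
eef_pos: [0.514, -0.0199, 0.1582]
eef_rot: [2.079, 2.353, 0.001]
wrist_force: [-0.5, 2.1, -1.6]
finger_gap: 0.0342
t: 35.67
eef_pos: [0.5129, -0.0159, 0.1185]
eef_rot: [-2.071, -2.362, -0.0]
wrist_force: [0.1, -0.4, -1.2]
finger_gap: 0.0341
-6.152091157374894
```

```bash
python3 -m jog '[[[0,0,-0.04],0,0.02],[[0,0,-0.017],0,0.02],[[0,0,0],0,0.02]]'; python3 -m jog '[[[0,0,-0.003],0,0.02],[[0,0,0],0,0.02]]'
```

```text
t: 36.05
eef_pos: [0.5126, -0.0161, 0.0609]
eef_rot: [-2.071, -2.361, 0.001]
wrist_force: [-0.2, 0.2, 0.1]
finger_gap: 0.0343
t: 36.3
eef_pos: [0.5139, -0.0166, 0.0589]
eef_rot: [2.072, 2.359, 0.002]
wrist_force: [-0.3, 0.5, -0.9]
finger_gap: 0.034
```

```bash
python3 -m jog '[[[0,0,-0.002],0,0.02],[[0,0,0],0,0.02]]'; python3 -m jog '[[[0,0,-0.0015],0,0.02],[[0,0,0],0,0.02]]'
```

```text
t: 36.55
eef_pos: [0.5129, -0.0167, 0.056]
eef_rot: [2.073, 2.36, 0.0]
wrist_force: [-0.2, 0.3, -1.1]
finger_gap: 0.0341
t: 36.8
eef_pos: [0.513, -0.0167, 0.0547]
eef_rot: [2.073, 2.36, 0.001]
wrist_force: [-0.9, 0.1, 3.0]
finger_gap: 0.0339
```

Touching. Release gently, rise, and check.

```bash
python3 -m jog '[[[0,0,0],0,0.045],[[0,0,0],0,0.05],[[0,0,0],0,0.05],[[0,0,0.01],0,0.05],[[0,0,0.02],0,0.05],[[0,0,0.05],0,0.06],[[0,0.02,0.06],0.14,0.06],[[0,0.05,0],0.17,0.06],[[0,0.055,0],0.17,0.06],[[0,0.055,0],0.17,0.06],[[0,0.055,0],0.17,0.06],[[0,0.055,0],0.17,0.06]]'
python3 - <<'E'
from lures import *
lures('top',.04,(165,150,400,295))
E
```

```text
t: 38.3
eef_pos: [0.5128, 0.2749, 0.1944]
eef_rot: [0.694, 3.063, 0.001]
wrist_force: [0.2, -0.8, 0.4]
finger_gap: 0.0595
b [288, 222, 99, 26, 897] c [ 0.4646 -0.0255] ang 1.71 ext 0.298
```

```bash
python3 -m jog '[[[0.011,0.05,0],0.175,0.06],[[0.011,0.05,0],0.175,0.06],[[0,0.034,0],0.175,0.06],[[0,0,0],0,0.06],[[0,0,0],0,0.06]]'
python3 - <<'E'
from h import *
print(sense()['eef_pos'])
im=cams.grab_frame('top');h=cv2.cvtColor(np.ascontiguousarray(im),cv2.COLOR_RGB2HSV)
x,y,aa=.5832,-.0071,.129;c,s=np.cos(aa),np.sin(aa)
# sample deck plane in deck coords, image hsv printout: bright-saturated pixels
pts=[]
for dx in np.arange(.002,.21,.004):
  row=''
  for dy in np.arange(.098,-.1,-.004):
    X=-.12+dx*.99-.018*.14;z=.022+dx*.14+.03
    u,v=w2px('top',(x+c*X-s*dy,y+s*X+c*dy,z)).round().astype(int);H,S,V=h[v,u]
    row+='#' if (S>140 and V>120 and 3<=H<=35) else '.'
  if '#' in row: print(round(dx,3),row)
E
```

```text
t: 38.98
eef_pos: [0.5347, 0.4063, 0.1937]
eef_rot: [0.113, -3.139, 0.001]
wrist_force: [0.6, 0.7, -0.1]
finger_gap: 0.0602
[0.5346503  0.40634281 0.19370618]
0.002 ................###########################...###.
0.006 ................#########################.........
0.01 ...............##########################.........
0.014 ..............##############################......
0.018 ............################################......
0.022 ............#################################.....
0.026 .............##############################.......
0.03 ...............##########################.........
0.034 .................######################...........
```

Lure b rests against the rail, crosswise, centre about 14 mm off the centre line (limit 50). Next, lure c.

```bash
python3 -m jog '[[[0,0.002,-0.05],0,0.06],[[0,0,-0.05],0,0.06],[[0,0,-0.045],0,0.06],[[0,0,-0.012],0,0.06],[[0,0,-0.003],0,0.06],[[0,0,0],0,0.02],[[0,0,0],0,0.02],[[0,0,0],0,0.02],[[0,0,0],0,0.02],[[0,0,0],0,0.02]]'; python3 -c "
from h import *
s=sense();print(2*np.arctan2(s['eef_rot'][1],s['eef_rot'][0])-np.pi/2)"
```

```text
t: 40.28
eef_pos: [0.5365, 0.4102, 0.0363]
eef_rot: [-0.115, 3.135, 0.004]
wrist_force: [0.1, -1.2, 7.1]
finger_gap: 0.0337
1.6444000145744346
```

```bash
python3 -m jog '[[[0,0,0.04],0,0.02],[[0,0,0.06],0,0.02],[[0,0,0.025],-0.168,0.02],[[0.0028,-0.0515,0],-0.168,0.02],[[0.0028,-0.0515,0],-0.168,0.02],[[0.0028,-0.0515,0],-0.168,0.02],[[0.0028,-0.0515,0],-0.168,0.02],[[0.0028,-0.0515,0],-0.168,0.02],[[0.0028,-0.0515,0],-0.168,0.02],[[0.0028,-0.0515,0],-0.168,0.02],[[0.0028,-0.0515,0],-0.169,0.02],[[0,0,0],0,0.02]]'; python3 -m jog '[[[0,0,-0.05],0,0.02],[[0,0,-0.03],0,0.02],[[0,0,-0.01],0,0.02],[[0,0,0],0,0.02]]'; python3 -c "
from h import *
s=sense();print(2*np.arctan2(s['eef_rot'][1],s['eef_rot'][0])-np.pi/2)"
```

```text
t: 41.78
eef_pos: [0.5576, -0.0061, 0.1593]
eef_rot: [2.076, 2.356, 0.001]
wrist_force: [0.0, 0.7, -0.9]
finger_gap: 0.0339
t: 42.28
eef_pos: [0.5573, -0.0023, 0.0687]
eef_rot: [-2.069, -2.364, 0.0]
wrist_force: [0.2, -0.6, -0.5]
finger_gap: 0.0339
-6.150514973663558
```

```bash
python3 -m jog '[[[0,0,-0.003],0,0.02],[[0,0,0],0,0.02]]'; python3 -m jog '[[[0,0,-0.0015],0,0.02],[[0,0,0],0,0.02]]'; python3 -m jog '[[[0,0,-0.0015],0,0.02],[[0,0,0],0,0.02]]'
```

```text
t: 42.52
eef_pos: [0.5581, -0.0028, 0.0666]
eef_rot: [2.069, 2.362, 0.002]
wrist_force: [-0.2, 0.4, 0.5]
finger_gap: 0.0339
t: 42.78
eef_pos: [0.5573, -0.003, 0.0642]
eef_rot: [2.071, 2.362, 0.0]
wrist_force: [-0.9, 0.5, -0.3]
finger_gap: 0.0341
t: 43.02
eef_pos: [0.5575, -0.0029, 0.063]
eef_rot: [2.071, 2.362, 0.001]
wrist_force: [-0.6, 0.2, 3.7]
finger_gap: 0.0335
```

Touching the deck. Release, withdraw, and take the last picture.

```bash
python3 -m jog '[[[0,0,0],0,0.045],[[0,0,0],0,0.05],[[0,0,0],0,0.05],[[0,0,0.01],0,0.05],[[0,0,0.02],0,0.05],[[0,0,0.05],0,0.06],[[0,0.03,0.06],0,0.06],[[0,0.055,0.03],0,0.06],[[0,0.055,0],0,0.06],[[0,0.055,0],0,0.06],[[0,0.055,0],0,0.06],[[0,0.03,0],0,0.06]]'; python3 -m jog '[[[0,0.05,0],0,0.06],[[0,0.04,0],0,0.06],[[0,0,0],0,0.06]]'
python3 - <<'E'
from h import *
A=cams.grab_frame('top')[:,:,::-1];B=cams.grab_frame('side')[:,:,::-1]
a=cv2.resize(A[145:265,270:490],None,fx=2.5,fy=2.5,interpolation=2)
b=cv2.resize(B[110:270,240:420],None,fx=1.5,fy=1.5,interpolation=2)
b=cv2.resize(B[110:270,240:430],(356,300),interpolation=2)
a=cv2.resize(A[150:260,270:433],(444,300),interpolation=2)
c=cv2.resize(A[200:260,410:490],(400,300),interpolation=2);d=cv2.resize(B[105:195,340:460],(400,300),interpolation=2)
cv2.imwrite('pics/fin.png',np.vstack([np.hstack([a,b]),np.hstack([c,d])]))
E
```

```text
t: 44.52
eef_pos: [0.557, 0.2777, 0.2291]
eef_rot: [2.068, 2.365, 0.002]
wrist_force: [0.5, -1.0, -0.3]
finger_gap: 0.06
t: 44.9
eef_pos: [0.5569, 0.3678, 0.2285]
eef_rot: [-2.066, -2.366, -0.002]
wrist_force: [0.7, -0.7, -0.6]
finger_gap: 0.06
```

View pics/fin.png

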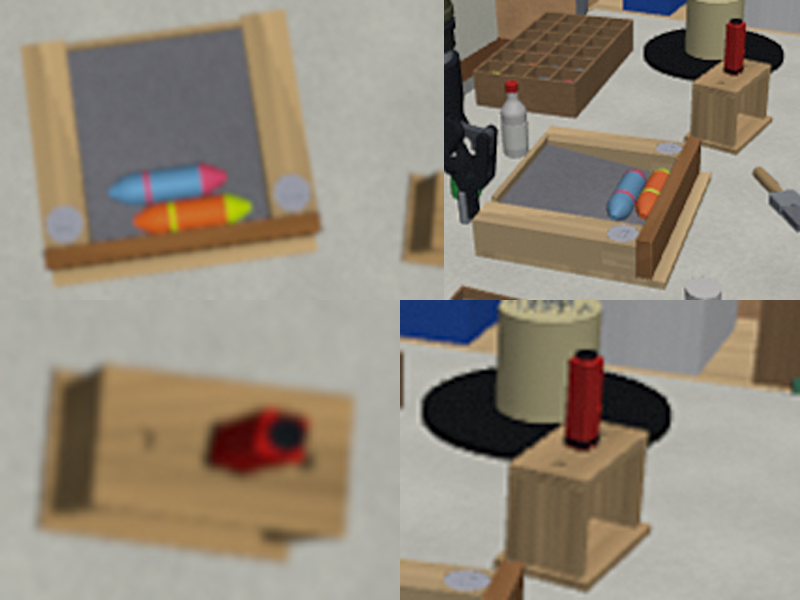

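```bash
python3 -m jog '[[[0,0,0],0,0.06],[[0,0,0],0,0.06],[[0,0,0],0,0.06],[[0,0,0],0,0.06],[[0,0,0],0,0.06],[[0,0,0],0,0.06]]'
python3 - <<'E'
from h import *
o=cv2.imread('pics/r6.png')
A=cams.grab_frame('top')[:,:,::-1];B=cams.grab_frame('side')[:,:,::-1]
b=cv2.resize(B[170:290,320:385],None,fx=4,fy=4,interpolation=2);a=cv2.resize(A[155:275,265:400],None,fx=4,fy=4,interpolation=2)
g=lambda i:cv2.cvtColor(np.ascontiguousarray(i),cv2.COLOR_BGR2GRAY).astype(np.float32)
def sh(p,q,x0,y0,x1,y1):
    return cv2.phaseCorrelate(g(p[y0:y1,x0:x1]),g(q[y0:y1,x0:x1]),cv2.createHanningWindow((x1-x0,y1-y0),cv2.CV_32F))
print('side rail left end shift(px/4)',sh(o[:,540:],b,85,230,150,380))
print('top left rail end',sh(o[:,:540],a,75,325,150,405),'top right',sh(o[:,:540],a,440,275,510,355))
f=cv2.imread('pics/fin.png')
E
```

```text
t: 45.75
eef_pos: [0.5573, 0.3649, 0.2284]
eef_rot: [2.071, 2.363, -0.0]
wrist_force: [-0.5, 0.9, 0.2]
finger_gap: 0.0598
side rail left end shift(px/4) ((-0.07631751972325418, -0.014006593463463446), 0.8642653726648402)
top left rail end ((0.371449288398054, -0.03437467423699303), 0.5992490094502767) top right ((0.04406719243154811, -0.3242510123314659), 0.6770470635758505)
```

```bash
python3 -c "
from plant import job
print(job.sign_off())"
```

```text
the job is handed in; nothing more can be done
None
```

I fitted the rail and turned both cam locks clockwise to their stops. I then stood the screwdriver back in its hole and laid both lures present (orange, then blue) on the slope. The job was handed in at about 46 s. It reports no verdict.

**What the last checks showed:**
- **Lures:** the last picture shows both lying crosswise in a row behind the rail, and the bystanders in view look undisturbed. I measured the orange lure about 14 mm off the centre line and judged the blue one from the picture.
- **Screwdriver:** it stands upright in the stand's middle hole.
- **Rail:** it stayed within about 0.3 mm of where it was when pushed against the cheeks. I could not measure the gap itself.
- **Cams:** I judged them closed by the torque rising at the end of the turn, to 0.37 N m on the right and 0.61 N m on the left. I had no direct reading of their angle.

**What went wrong on the way:** the first push of the rail caught on the ledge's front edge, with about 79 N vertical at the wrist. I backed off, raised it slightly, and it went in. The two cameras disagreed on the slots' starting angle by up to about 0.6 rad, so I found the slots by feel with the blade.

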